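# Empty the syringe tray through the waste slot and put the tools away

## Task

Clear the bench after a repair: slide the waste box's red shutter fully open, carry the tray over, turn it so that the used syringes lie along the slot and tip them all into the box, keeping your fingers off them because the needles are still on, then slide the shutter fully shut again. Stand the emptied tray flat back in its black dock, and lay every tool flat in the organiser lane whose floor has the colour of its handle, handle towards the robot. Do not disturb the multimeter, the bottle or the parts case.

Things in the scene. Friction and masses are not known exactly. Their poses are not given: they have to be found in the camera images.
- wastebox: Fixed yellow waste box with a red band. Origin on the bench right below the slot's centre; own x points roughly away from the robot, own z up. Walls span own x -55 to 75 mm, own y -105 to 105 mm; lid top 84 mm above the bench. Shutter closed or open, its tab stands out at the own +y end.
- slot (a point): Centre of the slot in the lid, 84 mm above the bench: 36 mm wide (own x), 150 mm long (own y), axes as the waste box. Around it a hopper stands on the lid: mouth own x -48 to 48 mm, own y -77 to 77 mm, its long sides sloping down at 43 degrees to the slot. Rim 114 mm above the bench, but the long side at own -x (nearest the robot) is a splash guard up to 136 mm.
- shutter (a joint): Slide shutter under the slot (red): 0 m = slot covered, 0.046 m = slot wide open; it slides along the waste box's own +x, takes about 2 to 3 N and stays where it is left.
- shutter_tab (a point): On the shutter's red upright tab, at the own +y end of the waste box, 112 mm above the bench (tab top 130 mm): a fin 12 mm thick along own x (the sliding direction) and 28 mm wide along own y; pinch it across its thickness. Moves with the shutter. Axes as the waste box.
- dock_floor (a point): Centre of the inner floor (3 mm above the bench) of the fixed black rubber dock in which the tray stands: inside 121 x 154 mm (own x, y), rim 6 mm above that floor.
- tray: The tray, 0.26 kg, axes as its bar; origin at its underside, below the bar's centre. 140 mm along own y; own x -51 to 51 mm. Flat floor 3 mm thick; back wall 33 mm high at own +x; end walls 24 mm. From own x -21 mm a ramp rises at 20 degrees to the pouring lip (x -51, z 14 mm). Syringes roll out over the lip when it is tipped 25 to 45 degrees about its long way, own -x side down.
- tray_bar (a point): Centre of the black bar handle of the loose aluminium tray, 68 mm above the tray's underside. The bar is 16 mm thick (own x), 22 mm high and 140 mm long (own y, the tray's long way); it runs over the syringes, which lie along own y.
- syringe0_mid (a point): Centre of a used flux syringe with its needle on: a loose round barrel 16 mm in diameter, 113 mm long along own y, 18 g, clear-amber with blue plunger. At the start it lies in the tray. May be absent.
- syringe1_mid (a point): Centre of a used flux syringe with its needle on: a loose round barrel 16 mm in diameter, 113 mm long along own y, 18 g, clear-amber with blue plunger. At the start it lies in the tray. May be absent.
- syringe2_mid (a point): Centre of a used flux syringe with its needle on: a loose round barrel 16 mm in diameter, 113 mm long along own y, 18 g, clear-amber with blue plunger. At the start it lies in the tray. May be absent.
- syringe3_mid (a point): Centre of a used flux syringe with its needle on: a loose round barrel 16 mm in diameter, 113 mm long along own y, 18 g, clear-amber with blue plunger. At the start it lies in the tray. May be absent.
- lane_red (a point): Centre of the top of the red liner (184 x 46 mm, 6 mm above the bench) in a lane of the fixed light grey organiser; which lane has which colour varies. The lane runs along own x (own -x end nearest the robot), 192 mm long, 52 mm wide; walls 12 mm above the liner, side walls with a 96 mm gap at the middle for fingers. Lanes 56 mm apart.
- lane_yellow (a point): Centre of the top of the yellow liner (184 x 46 mm, 6 mm above the bench) in a lane of the fixed light grey organiser; which lane has which colour varies. The lane runs along own x (own -x end nearest the robot), 192 mm long, 52 mm wide; walls 12 mm above the liner, side walls with a 96 mm gap at the middle for fingers. Lanes 56 mm apart.
- lane_green (a point): Centre of the top of the green liner (184 x 46 mm, 6 mm above the bench) in a lane of the fixed light grey organiser; which lane has which colour varies. The lane runs along own x (own -x end nearest the robot), 192 mm long, 52 mm wide; walls 12 mm above the liner, side walls with a 96 mm gap at the middle for fingers. Lanes 56 mm apart.
- lane_black (a point): Centre of the top of the black liner (184 x 46 mm, 6 mm above the bench) in a lane of the fixed light grey organiser; which lane has which colour varies. The lane runs along own x (own -x end nearest the robot), 192 mm long, 52 mm wide; walls 12 mm above the liner, side walls with a 96 mm gap at the middle for fingers. Lanes 56 mm apart.
- brush_mid (a point): Centre (half-way up) of a cleaning brush: red handle 16 mm wide (own y), 16 mm high, black bristle head to own +x (24 mm wide). 156 mm long along own x, 45 g; the handle reaches 26 mm past this point towards the head. May be absent.
- spatula_mid (a point): Centre (half-way up the handle) of an opening spatula: yellow handle 16 mm wide (own y), 16 mm high, thin steel blade to own +x. 166 mm long along own x, 45 g; the handle reaches 25 mm past this point towards the blade. May be absent.
- tweezers_mid (a point): Centre (half-way up) of rigid green tweezers 12 mm wide (own y), 14 mm high, steel points to own +x, closed butt to own -x. 157 mm long along own x, 45 g. May be absent.
- driver_mid (a point): Centre (half-way up) of a screwdriver: black handle 16 x 16 mm, steel shaft to own +x. 160 mm long along own x, 45 g; the handle reaches 24 mm past this point towards the shaft. May be absent.
- multimeter_mid (a point): Middle of a black multimeter lying on its back, 150 x 100 x 42 mm. Bystander.
- cleaner_mid (a point): Middle of a white cleaner bottle, 60 mm in diameter, 115 mm high. Bystander.
- case_mid (a point): Middle of a clear parts case, 80 x 130 x 32 mm. Bystander.

How it is judged:
On the way, in this order (a step that is already met when the one before it is completed fails the run):
1. the shutter is slid open while the syringes are still out of the box (value of joint shutter above 0.038 m), for 0.2 s.
2. all syringes present lie inside the waste box, below its lid (x of syringe0_mid in the frame of wastebox between -0.055 and 0.075 m and y of syringe0_mid in the frame of wastebox between -0.105 and 0.105 m and z of syringe0_mid in the frame of wastebox between 0 and 0.068 m and x of syringe1_mid in the frame of wastebox between -0.055 and 0.075 m and y of syringe1_mid in the frame of wastebox between -0.105 and 0.105 m and z of syringe1_mid in the frame of wastebox between 0 and 0.068 m and x of syringe2_mid in the frame of wastebox between -0.055 and 0.075 m and y of syringe2_mid in the frame of wastebox between -0.105 and 0.105 m and z of syringe2_mid in the frame of wastebox between 0 and 0.068 m and x of syringe3_mid in the frame of wastebox between -0.055 and 0.075 m and y of syringe3_mid in the frame of wastebox between -0.105 and 0.105 m and z of syringe3_mid in the frame of wastebox between 0 and 0.068 m), for 0.3 s.
3. the shutter is shut again (value of joint shutter below 0.005 m), for 0.2 s.
At the end, for the whole second after the job is handed in: Syringes inside the waste box; shutter shut within 5 mm; tray level in its dock, within 11 mm each way and 0.13 rad; every tool present flat and at rest in the lane of its colour, within 23 mm across, 25 mm along and 0.22 rad, handle towards the robot; bystanders in place (all of step 2 and value of joint shutter below 0.005 m and x of tray_bar in the frame of dock_floor between -0.011 and 0.011 m and y of tray_bar in the frame of dock_floor between -0.011 and 0.011 m and z of tray_bar in the frame of dock_floor below 0.073 m and angle between tray_bar's own z axis and vertical below 0.08 rad and angle between the x axis of tray_bar and the x axis of dock_floor, either way round below 0.13 rad and linear speed of each of tray, brush, spatula, tweezers, driver below 0.02 m/s and y of brush_mid in the frame of lane_red between -0.023 and 0.023 m and x of brush_mid in the frame of lane_red between -0.025 and 0.025 m and z of brush_mid in the frame of lane_red between 0 and 0.013 m and angle between the x axis of brush_mid and the x axis of lane_red, either way round below 0.22 rad and y of wastebox in the frame of brush_mid above 0.1 m and y of spatula_mid in the frame of lane_yellow between -0.023 and 0.023 m and x of spatula_mid in the frame of lane_yellow between -0.025 and 0.025 m and z of spatula_mid in the frame of lane_yellow between 0 and 0.013 m and angle between the x axis of spatula_mid and the x axis of lane_yellow, either way round below 0.22 rad and y of wastebox in the frame of spatula_mid above 0.1 m and y of tweezers_mid in the frame of lane_green between -0.023 and 0.023 m and x of tweezers_mid in the frame of lane_green between -0.025 and 0.025 m and z of tweezers_mid in the frame of lane_green between 0 and 0.013 m and angle between the x axis of tweezers_mid and the x axis of lane_green, either way round below 0.22 rad and y of wastebox in the frame of tweezers_mid above 0.1 m and y of driver_mid in the frame of lane_black between -0.023 and 0.023 m and x of driver_mid in the frame of lane_black between -0.025 and 0.025 m and z of driver_mid in the frame of lane_black between 0 and 0.013 m and angle between the x axis of driver_mid and the x axis of lane_black, either way round below 0.22 rad and y of wastebox in the frame of driver_mid above 0.1 m); the robot touches nothing.
It fails at once if the fingers touch a syringe (contact force between the fingers and syringe0 above 0.3 N or contact force between the fingers and syringe1 above 0.3 N or contact force between the fingers and syringe2 above 0.3 N or contact force between the fingers and syringe3 above 0.3 N).
It fails at once if the multimeter, the bottle or the parts case is shifted by more than 30 mm (distance of any of multimeter_mid, cleaner_mid, case_mid from where it was at the start of the episode above 0.03 m).
Of brush, spatula, tweezers, driver only 3 to 4 are there at a start; the rules pass over those that are not, and their reading is None.
Of syringe0, syringe1, syringe2, syringe3 only 2 to 4 are there at a start; the rules pass over those that are not, and their reading is None.
At some moment in a run one of brush, spatula, tweezers, driver may be knocked a few centimetres aside while the robot is not near it.
It also fails if it takes over 208 s, if anything falls off the work surface, if the arm or the gripper's body presses on something with over 40 N, if the wrist force passes 120 N, or if a joint passes its speed limit or range.

## Robot

A 7-joint arm with a two-finger parallel gripper is mounted at the origin on the work surface. World frame = base frame: x ahead of the robot, y to its left, z up, the work surface at z = 0. Lengths are in m, angles in rad, forces in N, time in s.
With the tool pointing down it reaches from about 0.425 to 0.875 m from the base axis. Payload 9.9 kg.
Tool frame: the origin (TCP) lies between the finger pads; the fingertips stand arm.finger_overhang ahead of it and the grasp point (between the pads) lies 2 mm behind it (arm.finger_overhang is the distance from the TCP to the fingertips, in m); y points along the fingers, z is the direction in which the jaws open and shut, and the axes are right-handed (so a half turn about y gives the same grasp; the last joint's range is limited). The gripper opens to 85 mm and grips with 20 to 120 N. Pads are 22 mm wide; open, the fingers measure 114 mm over their backs; the gripper's body (76 mm by 85 mm) begins 54 mm behind the grasp point. The pads swing forward as they close: fully open they stand 13 mm farther back than shut.
Start: joints at [1.244, 0.576, 0.025, 1.437, -0.015, 1.129, -0.057], TCP at [0.162, -0.655, 0.248] pointing down, gripper open.
Joint ranges: [-2.76, 2.76], [-0.34, 2.15], [-1.52, 1.57], [0.19, 2.46], [-1.09, 4.23], [0.17, 1.99], [-2.82, 2.82]. Speed limits (rad/s): [2.22, 2.22, 3.01, 3.01, 3.14, 3.14, 3.14].

## Interface

Orientations are given as [roll, pitch, yaw] about the fixed x, y, z axes, in that order (R = Rz(yaw) Ry(pitch) Rx(roll)).
In Python, from station import monitor, cams, arm gives the robot as it stands.
- The arm moves only by the shell command python3 -m jog 'ROWS' [FORCE]. ROWS is JSON, one flat list of numbers, 7 for each row, row after row: the shift along the tool's x, y, z in units of 25 mm (1.0 is 25 mm), then the turn, a rotation vector about the tool's x, y, z in units of 6 degrees (1.0 is 6 degrees), then the finger opening in mm, from 0 to 85.4. A call has 1 to 12 rows; each row shifts and turns the pose as measured when the row begins, along the tool's axes as they then stand; what a row does not reach is not made up. A row lasts 1/8 s, in which the tool goes at most 62.5 mm and 10.7 degrees, less where a joint would pass 70% of its speed; a pose out of reach is approached as far as the arm can. A call is refused whole if a number of a shift passes 1 or a number of a turn 1, either way. A call with a gripper value outside its range is refused whole. The fingers move at their own pace and stop on an object; FORCE is the grip in N (left out, the last holds). Time passes only in rows, so rows that do not move let the fingers close. It gives the time, the measured TCP pose, the force and the opening at its end, in the units of the state.
- monitor.sense(): the state, without advancing time (a new reading comes with each control period).
- cams.read_camera(name): name is "scene" or "top" or "wrist"; returns the picture (384x512x3 uint8, red, green, blue); there is no depth.
- cams.get_calibration(name): a dict with "intrinsics" (3x3 intrinsics, pixels), "distortion" ([k1, k2, p1, p2, k3] as OpenCV has them; the pictures are not rectified), "position" and "attitude" of the camera in the world; the wrist camera has in their place "tool_from_camera" (4x4, takes a point from camera to tool coordinates, whose origin is the TCP and whose axes are the tool frame's). Camera axes: x right, y up, looking along -z (the intrinsics and any distortion apply to the point x, -y, -z); pixel columns grow to the right and rows downward; lengths in m; the calibration is good to about 2 mm. A picture is of the moment at which its call begins: read the wrist's pose just before it. get_calibration takes no time and is no camera call.
- arm.close_job(): hands the job in, once; it reports no verdict.
The state is a dict: "time_s": time; "joint_positions": joint angles; "joint_velocities": joint speeds; "joint_efforts": joint torques, N m; "tool_pos": TCP position; "orientation": TCP orientation; "wrist_force": force on the tool from outside, world axes, zero at the start; "torque": the same for the moment, N m; "gripper_width": finger opening in m.
Only numpy, scipy, OpenCV 4.12 (cv2) and the standard library are available. Lean on these libraries where they do the work, as an engineer would, in place of code of your own. Each camera call takes 0.05 s, during which the arm holds its last target. There are 200 camera calls.

## Working session

There is one attempt and no reset: what is moved stays moved. The work goes in short steps, Python scripts to look and compute and a shell command to move; the robot and the scene stay as the last step left them, time stands still between calls to the robot, and variables do not carry over. Pictures are saved under pics/ and viewed, about 12 in all and at most 16, crops included, and the job is handed in when it is done.

```bash
ls; mkdir -p pics
python3 - <<'E'
from station import monitor,cams,arm
import cv2,numpy as np
print(monitor.sense()); print(arm.finger_overhang)
for n in ["scene","top","wrist"]:
    im=cams.read_camera(n); cv2.imwrite(f"pics/a_{n}.png",cv2.cvtColor(im,cv2.COLOR_RGB2BGR)); print(n,cams.get_calibration(n))
a=cv2.imread("pics/a_top.png")
cv2.imwrite("pics/a_top2.png",cv2.resize(a,(800,600),interpolation=cv2.INTER_CUBIC))
E
```

```text
pics
{'time_s': 0.0, 'joint_positions': array([ 1.24422718,  0.57649279,  0.02486182,  1.43791874, -0.01500157,
        1.12900256, -0.05649012]), 'joint_velocities': array([-9.18176112e-04,  1.37679895e-03,  5.40927589e-05,  1.13455051e-03,
       -3.59381818e-04,  1.02228528e-03, -1.23286728e-03]), 'joint_efforts': array([ 5.91733115e-04, -7.65777683e+01,  2.25077011e+00, -2.85979700e+01,
        1.52351044e-02,  1.25076051e-02,  1.71695746e-05]), 'tool_pos': array([ 0.16215778, -0.6547888 ,  0.24746569]), 'orientation': array([-1.57243028e+00, -9.26708118e-05, -2.89879515e+00]), 'wrist_force': array([-0.52242162,  0.76276245, -0.2701547 ]), 'torque': array([ 0.02086932,  0.02369839, -0.00669006]), 'gripper_width': 0.08565368816200235}
0.017
scene {'intrinsics': array([[363.29868603,   0.        , 257.35325936],
       [  0.        , 363.29868603, 189.35715961],
       [  0.        ,   0.        ,   1.        ]]), 'distortion': array([-0.04036512,  0.        ,  0.        ,  0.        ,  0.        ]), 'position': array([ 1.01293266, -0.5109269 ,  0.89885142]), 'attitude': array([ 0.
[... 337 characters left out ...]
0973,  0.9900108]), 'attitude': array([ 0.15274927,  0.01904821, -1.5778272 ])}
wrist {'intrinsics': array([[321.73662501,   0.        , 249.35972579],
       [  0.        , 321.73662501, 191.8680472 ],
       [  0.        ,   0.        ,   1.        ]]), 'distortion': array([0.02254958, 0.        , 0.        , 0.        , 0.        ]), 'tool_from_camera': array([[-2.84226213e-04, -9.48967284e-01, -3.15374400e-01,
        -8.06418373e-02],
       [-7.53950718e-04,  3.15374526e-01, -9.48966986e-01,
        -1.25635041e-01],
       [ 9.99999675e-01, -3.19445374e-05, -8.05112273e-04,
         1.14472993e-03],
       [ 0.00000000e+00,  0.00000000e+00,  0.00000000e+00,
         1.00000000e+00]])}
```

View pics/a_top2.png

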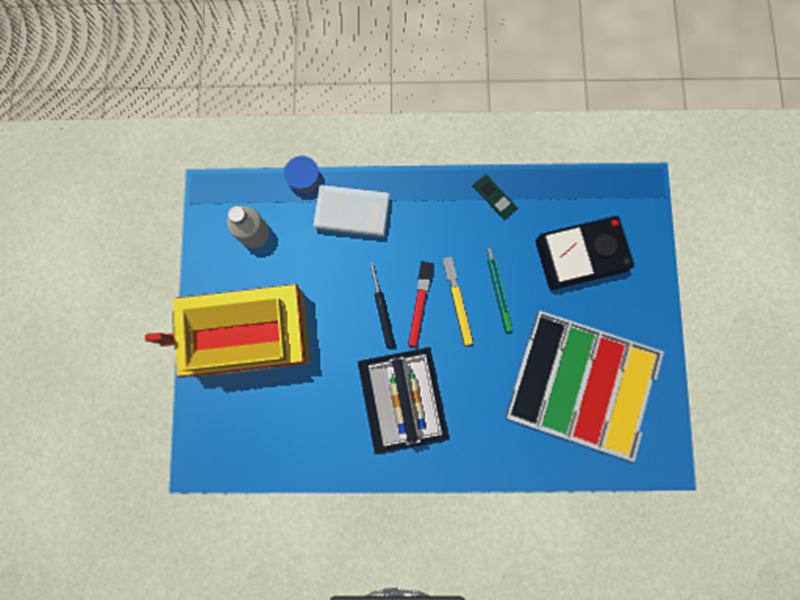

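View pics/a_scene.png

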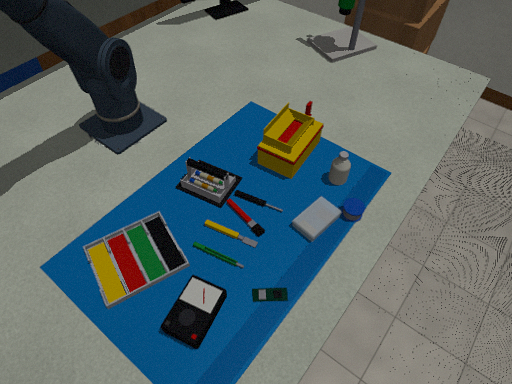

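```bash
cat > h.py <<'E'
import numpy as np,cv2
from scipy.spatial.transform import Rotation as Rn
from station import monitor,cams,arm
def pose(n):
    c=cams.get_calibration(n); K=np.array(c["intrinsics"]);d=np.array(c["distortion"])
    if n=="wrist":
        s=monitor.sense();R=Rn.from_euler("xyz",s["orientation"]).as_matrix();T=np.array(c["tool_from_camera"])
        return K,d,R@T[:3,:3],R@T[:3,3]+s["tool_pos"]
    return K,d,Rn.from_euler("xyz",c["attitude"]).as_matrix(),np.array(c["position"])
def back(n,uv,z,P=None):
    K,d,R,t=P or pose(n)
    p=cv2.undistortPoints(np.array(uv,float).reshape(-1,1,2),K,d)[:,0]
    r=np.c_[p[:,0],-p[:,1],-np.ones(len(p))]@R.T
    return t+r*((z-t[2])/r[:,2])[:,None]
def proj(n,X,P=None):
    K,d,R,t=P or pose(n)
    c=(np.atleast_2d(X)-t)@R*[1,-1,-1]
    return cv2.projectPoints(c.reshape(-1,1,3),np.zeros(3),np.zeros(3),K,d)[0][:,0]
def shot(n,name,crop=None,k=1,draw=()):
    """draw: list of (world pts polyline, colour)"""
    P=pose(n);im=cv2.cvtColor(cams.read_camera(n),cv2.COLOR_RGB2BGR)
    cv2.imwrite(f"pics/{name}_raw.png",im)
    x0,y0,x1,y1=crop or (0,0,512,384)
    o=cv2.resize(im[y0:y1,x0:x1],None,fx=k,fy=k,interpolation=cv2.INTER_CUBIC)
    for X,col in draw:
        p=(proj(n,X,P)-[x0-.5,y0-.5])*k
        cv2.polylines(o,[np.round(p).astype(int)],False,col,1)
    cv2.imwrite(f"pics/{name}.png",o);return im,P
E
python3 - <<'E'
from h import *
a=cv2.imread("pics/a_top.png");a0=a[175:305,100:300];a1=a[145:300,220:430]
cv2.imwrite("pics/c0.png",cv2.resize(a0,None,fx=4,fy=4,interpolation=cv2.INTER_CUBIC))
hsv=cv2.cvtColor(a,cv2.COLOR_BGR2HSV);H,S,V=cv2.split(hsv)
M={"red":((H<6)|(H>174))&(S>150)&(V>90),"yellow":(H>20)&(H<30)&(S>150)&(V>110),"green":(H>55)&(H<80)&(S>110)&(V>50),"black":(V<55)}
for k,m in M.items():
    n,l,st,ce=cv2.connectedComponentsWithStats(m.astype(np.uint8))
    for i in range(1,n):
        x,y,w,h,ar=st[i]
        if ar<25 or y<110 or y>320 or x<80 or x>440: continue
        ys,xs=np.where(l==i)
        (c,s,an)=cv2.minAreaRect(np.c_[xs,ys].astype(np.float32))
        bx=cv2.boxPoints((c,s,an)); 
        W=back("top",np.r_[[c],bx],0.01)[:,:2]
        print(k,ar,np.round(c),np.round(s,1),"cen",np.round(W[0],3),"box",np.round(W[1:],3).tolist())
E
```

```text
red 181 [267. 203.] [ 5.  36.1] cen [ 0.59 -0.04] box [[0.542, -0.023], [0.643, -0.043], [0.64, -0.057], [0.539, -0.037]]
red 660 [151. 214.] [12.3 53.9] cen [0.561 0.288] box [[0.57, 0.367], [0.586, 0.215], [0.552, 0.21], [0.535, 0.361]]
red 46 [ 98. 215.] [ 4. 10.] cen [0.56  0.439] box [[0.566, 0.454], [0.566, 0.425], [0.555, 0.424], [0.555, 0.453]]
red 1053 [383. 250.] [16.4 65.9] cen [ 0.458 -0.357] box [[0.379, -0.307], [0.551, -0.366], [0.539, -0.409], [0.367, -0.349]]
yellow 2858 [151. 211.] [48.8 80.8] cen [0.571 0.287] box [[0.628, 0.413], [0.653, 0.182], [0.514, 0.164], [0.49, 0.389]]
yellow 191 [295. 202.] [37.6  4.9] cen [ 0.593 -0.12 ] box [[0.644, -0.102], [0.647, -0.115], [0.543, -0.138], [0.54, -0.125]]
yellow 1053 [402. 256.] [16.5 66. ] cen [ 0.439 -0.41 ] box [[0.36, -0.36], [0.533, -0.419], [0.52, -0.462], [0.348, -0.402]]
green 36 [312. 121.] [15.9 10.1] cen [ 0.83  -0.176] box [[0.839, -0.15], [0.859, -0.173], [0.821, -0.202], [0.802, -0.178]]
green 125 [320. 188.] [47.3  4.1] cen [ 0.63  -0.191] box [[0.696, -0.171], [0.698, -0.183], [0.566, -0.21], [0.564, -0
[... 303 characters left out ...]
7 -0.348] box [[0.74, -0.259], [0.778, -0.419], [0.675, -0.436], [0.638, -0.278]]
black 28 [272. 173.] [6.7 9.2] cen [ 0.677 -0.058] box [[0.665, -0.046], [0.692, -0.05], [0.688, -0.069], [0.662, -0.065]]
black 80 [246. 205.] [35.9  4.6] cen [0.586 0.018] box [[0.635, 0.036], [0.638, 0.023], [0.538, 0.001], [0.535, 0.013]]
black 998 [344. 237.] [15.6 64.8] cen [ 0.494 -0.252] box [[0.416, -0.203], [0.587, -0.262], [0.574, -0.303], [0.404, -0.243]]
black 677 [257. 256.] [59.4 47.3] cen [ 0.443 -0.013] box [[0.511, 0.068], [0.536, -0.062], [0.376, -0.091], [0.352, 0.036]]
black 248 [259. 257.] [52.2  5.7] cen [ 0.441 -0.016] box [[0.51, 0.006], [0.513, -0.01], [0.374, -0.037], [0.371, -0.021]]
```

View pics/c0.png

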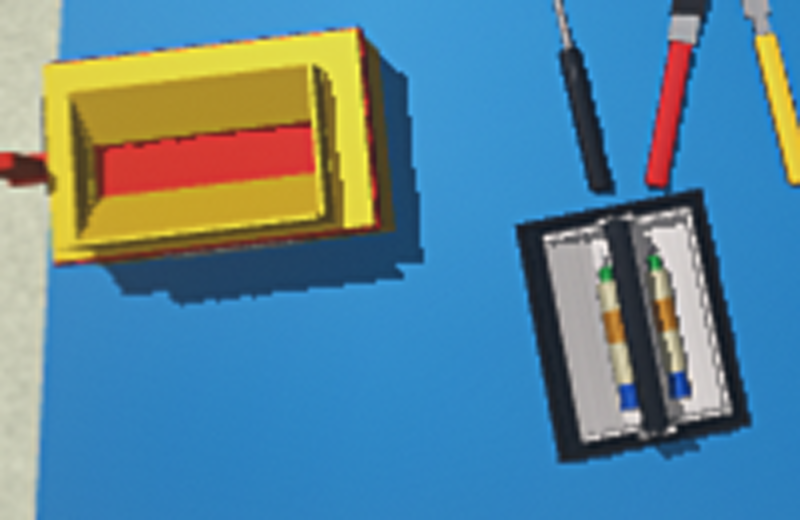

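```bash
cat >> h.py <<'E'
def fr(x,y,yaw,pts):
    pts=np.array(pts,float);c,s=np.cos(yaw),np.sin(yaw)
    return np.c_[x+c*pts[:,0]-s*pts[:,1],y+s*pts[:,0]+c*pts[:,1],pts[:,2]]
def rect(x0,x1,y0,y1,z): return [(x0,y0,z),(x1,y0,z),(x1,y1,z),(x0,y1,z),(x0,y0,z)]
E
python3 - <<'E'
from h import *
px=np.array([(45,62),(360,30),(380,228),(55,263)])/4+[100,175]-.375
W=back("top",px,.084)[:,:2];print(W.round(4).tolist())
# corners own: (+x,+y),(+x,-y),(-x,-y),(-x,+y)
o=np.array([(.075,.105),(.075,-.105),(-.055,-.105),(-.055,.105)])
M,_=cv2.estimateAffinePartial2D(o.astype(np.float32),W.astype(np.float32)); print(M)
yaw=np.arctan2(M[1,0],M[0,0]);s=np.hypot(M[1,0],M[0,0]);t=W.mean(0)-np.array([[np.cos(yaw),-np.sin(yaw)],[np.sin(yaw),np.cos(yaw)]])@o.mean(0)
print("box",t,yaw,s)
tray=(.442,-.0157,-1.373)
D=[(fr(*t,yaw,rect(-.055,.075,-.105,.105,.084)),(255,0,255)),(fr(*t,yaw,rect(-.018,.018,-.075,.075,.084)),(255,0,255)),(fr(*t,yaw,rect(-.006,.006,.12,.148,.130)),(255,255,0)),
 (fr(*tray,rect(-.008,.008,-.07,.07,.079)),(0,255,0)),(fr(*tray,rect(-.0605,.0605,-.077,.077,.009)),(0,255,255)),
 (fr(*tray,[(-.051,-.07,.017),(-.051,.07,.017)]),(0,0,255)),(fr(*tray,[(.051,-.07,.036),(.051,.07,.036)]),(0,0,255))]
shot("top","d0",(95,175,295,305),4,D);shot("scene","d1",(170,90,335,215),4.5,D)
a=cv2.imread("pics/d0.png");b=cv2.imread("pics/d1.png");b=cv2.resize(b[:,:],(800,600))
cv2.imwrite("pics/d1.png",b)
E
```

```text
[[0.6186, 0.3743], [0.6378, 0.1649], [0.5073, 0.1494], [0.4862, 0.3607]]
[[ 1.00434707 -0.10056435  0.55243139]
 [ 0.10056435  1.00434707  0.26129852]]
box [0.55252463 0.26130786] 0.09979645162995893 1.0093692183405454
```

View pics/d1.png

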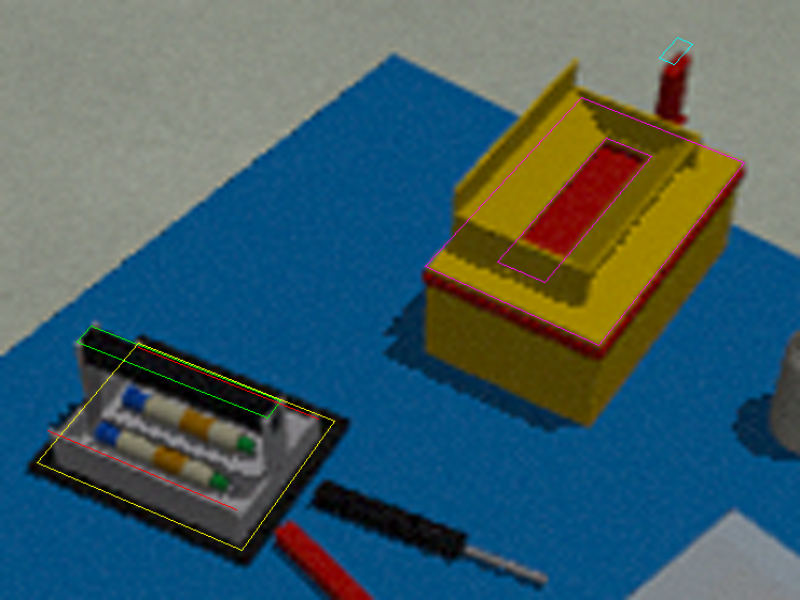

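View pics/d0.png

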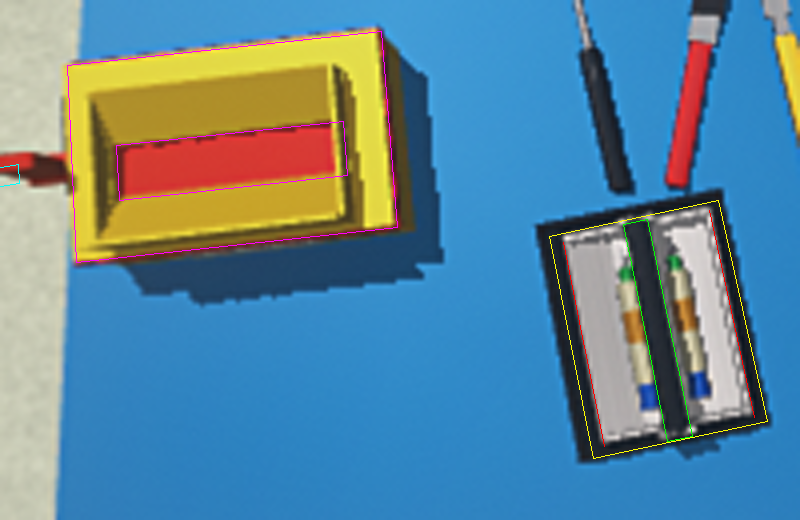

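```bash
cat >> h.py <<'E'
def plan(x,y,z,yaw,sy=None):
    """turn (units about tool y) then shift in tool axes after that turn, units"""
    s=monitor.sense();R=Rn.from_euler("xyz",s["orientation"]).as_matrix()
    cy=np.arctan2(R[1,0],R[0,0]);dy=(yaw-cy+np.pi)%(2*np.pi)-np.pi
    d=np.array([x,y,z])-s["tool_pos"]
    c,n=np.cos(yaw),np.sin(yaw)
    print("t %.1f pos"%s["time_s"],np.round(s["tool_pos"],4),"yaw %.3f"%cy,"F",np.round(s["wrist_force"],1),"w %.4f"%s["gripper_width"],"toolY",np.round(R[:,1],3))
    print("TURN y units %.2f | SHIFT units x %.2f y(down) %.2f z %.2f"%(-np.degrees(dy)/6,(d[0]*c+d[1]*n)/.025,-d[2]/.025,(-d[0]*n+d[1]*c)/.025), "j",np.round(s["joint_positions"],2))
E
python3 -m jog '[-0.96,0,-0.56,0,0,0,60, -0.96,0,-0.56,0,0,0,60, -0.96,0,-0.56,0,0,0,60, -0.96,0,-0.56,0,0,0,60, -0.96,0,-0.56,0,0,0,60, -0.96,0,-0.56,0,0,0,60, -0.96,0,-0.56,0,0,0,60, -0.96,0,-0.56,0,0,0,60, -0.96,0,-0.56,0,0,0,60, -0.96,0,-0.56,0,0,0,60, -0.96,0,-0.56,0,0,0,60, -0.96,0,-0.56,0,0,0,60]' 40
python3 - <<'E'
from h import *
plan(.642,-.1885,.15,-2.936)
E
```

```text
time_s: 1.75
tool_pos: [0.4063, -0.4169, 0.2465]
orientation: [-1.573, -0.002, -2.904]
wrist_force: [-0.1, 0.0, 0.2]
gripper_width: 0.0599
t 1.8 pos [ 0.4063 -0.4169  0.2465] yaw -2.904 F [-0.1  0.   0.2] w 0.0599 toolY [-0.002  0.002 -1.   ]
TURN y units 0.31 | SHIFT units x -11.09 y(down) 3.86 z -7.02 j [ 0.73  0.44 -0.01  1.69  0.01  1.01 -0.62]
```

```bash
python3 -m jog '[-0.92,0.3,-0.58,0,0.05,0,40, -0.92,0.3,-0.58,0,0.05,0,40, -0.92,0.3,-0.58,0,0.05,0,40, -0.92,0.3,-0.58,0,0.05,0,40, -0.92,0.3,-0.58,0,0.05,0,40, -0.92,0.3,-0.58,0,0.05,0,40, -0.92,0.3,-0.58,0,0,0,40, -0.92,0.3,-0.58,0,0,0,40, -0.92,0.3,-0.58,0,0,0,40, -0.92,0.3,-0.58,0,0,0,40, -0.92,0.3,-0.58,0,0,0,40, -0.92,0.3,-0.58,0,0,0,40]'
python3 - <<'E'
from h import *
plan(.642,-.1885,.019,-2.936)
T=lambda x,y,h,L0,L1,w,z:(fr(x,y,h,[(L0,0,z),(L1,0,z),(0,0,z),(0,-w,z),(0,w,z)]),(255,0,255))
shot("wrist","e0",None,1.4,[T(.642,-.1885,.206,-.0785,.0785,.006,.014),T(.6225,-.1136,.218,-.083,.083,.008,.016),T(.617,-.045,-.195,-.078,.078,.008,.016)])
E
```

```text
time_s: 3.25
tool_pos: [0.6463, -0.1801, 0.1537]
orientation: [-1.571, -0.002, -2.937]
wrist_force: [0.1, 0.3, 1.0]
gripper_width: 0.0398
t 3.2 pos [ 0.6463 -0.1801  0.1537] yaw -2.937 F [0.1 0.3 1. ] w 0.0398 toolY [-0.002  0.    -1.   ]
TURN y units -0.01 | SHIFT units x 0.24 y(down) 5.39 z 0.29 j [ 0.21  0.65 -0.02  1.56  0.01  0.93 -1.18]
```

View pics/e0.png

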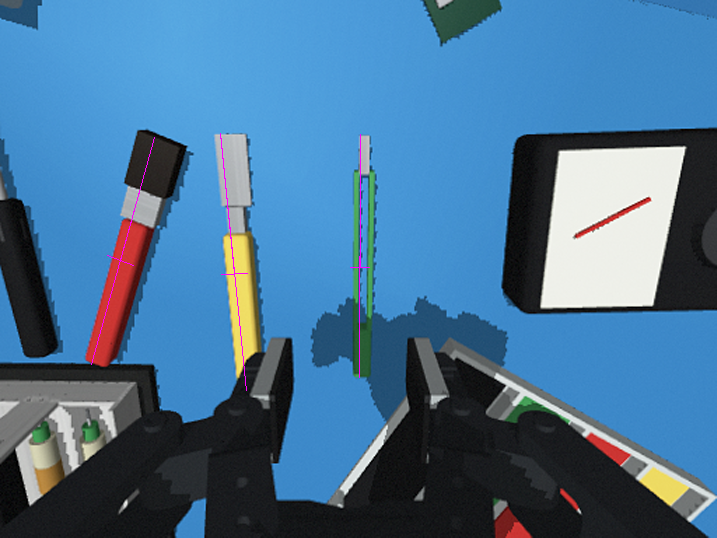

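```bash
python3 -m jog '[0.12,0.9,0.17,0,0,0,40, 0.12,0.9,0.17,0,0,0,40, 0,0.9,0,0,0,0,40, 0,0.9,0,0,0,0,40, 0,0.9,0,0,0,0,40, 0,0.85,0,0,0,0,40, 0,0,0,0,0,0,5, 0,0,0,0,0,0,5, 0,0,0,0,0,0,5, 0,0,0,0,0,0,5]' 40
python3 - <<'E'
from h import *
plan(.476,-.304,.026,2.81)
E
```

```text
time_s: 4.55
tool_pos: [0.6518, -0.1832, 0.0177]
orientation: [-1.57, 0.008, -2.93]
wrist_force: [-0.4, -0.1, 1.7]
gripper_width: 0.0108
t 4.5 pos [ 0.6518 -0.1832  0.0177] yaw -2.930 F [-0.4 -0.1  1.7] w 0.0108 toolY [ 0.008  0.001 -1.   ]
TURN y units 5.18 | SHIFT units x 5.08 y(down) -0.33 z 6.86 j [ 0.22  0.82 -0.02  1.65  0.02  0.67 -1.18]
```

```bash
python3 -m jog '[0,-0.6,0,0,0,0,5, 0,-0.6,0,0,0.87,0,5, 0,-0.6,0,0,0.87,0,5, 0,-0.6,0,0,0.87,0,5, 0,-0.6,0,0,0.87,0,5, 0,0,0,0,0.87,0,5, 0,0,0,0,0.84,0,5, 0,0,0,0,0,0,5]'
python3 -m jog '[0.59,0,0.85,0,0,0,5, 0.59,0,0.85,0,0,0,5, 0.59,0,0.85,0,0,0,5, 0.59,0,0.85,0,0,0,5, 0.59,0,0.85,0,0,0,5, 0.59,0,0.85,0,0,0,5, 0.59,0,0.85,0,0,0,5, 0.59,0,0.85,0,0,0,5, 0,0,0,0,0,0,5, 0,0,0,0,0,0,5]'
python3 - <<'E'
from h import *
plan(.485,-.307,.026,2.81)
E
```

```text
time_s: 5.55
tool_pos: [0.6517, -0.1824, 0.1009]
orientation: [-1.576, 0.009, 2.793]
wrist_force: [0.3, -0.4, -0.0]
gripper_width: 0.0109
time_s: 6.8
tool_pos: [0.4803, -0.3059, 0.1024]
orientation: [-1.578, 0.012, 2.818]
wrist_force: [0.6, 0.3, 0.2]
gripper_width: 0.0109
t 6.8 pos [ 0.4803 -0.3059  0.1024] yaw 2.818 F [0.6 0.3 0.2] w 0.0109 toolY [ 0.014  0.003 -1.   ]
TURN y units 0.08 | SHIFT units x -0.19 y(down) 3.05 z -0.02 j [ 0.43  0.59  0.1   1.9  -0.11  0.65 -1.3 ]
```

```bash
python3 -m jog '[-0.19,0.8,0,0,0,0,5, 0,0.8,0,0,0,0,5, 0,0.8,0,0,0,0,5, 0,0.55,0,0,0,0,5, 0,0,0,0,0,0,5]'
python3 -m jog '[0,0,0,0,0,0,32, 0,0,0,0,0,0,32, 0,0,0,0,0,0,32, 0,-0.8,0,0,0,0,40, 0,-0.8,0,0,0,0,40, 0,-0.8,0,0,0,0,40, 0,-0.8,0,0,0,0,40, 0,-0.8,0,0,0,0,40, 0,0,0,0,0,0,40]'
python3 - <<'E'
from h import *
plan(.6225,-.1136,.1,.205-np.pi)
T=lambda x,y,h,L0,L1,w,z:(fr(x,y,h,[(L0,0,z),(L1,0,z),(0,0,z),(0,-w,z),(0,w,z)]),(255,0,255))
a,b=shot("wrist","e1",None,1.2,[T(.476,-.304,-.33,-.0785,.0785,.023,.006)])
a,b=shot("top","e2",(220,140,430,300),3.5,[T(.476,-.304,-.33,-.092,.092,.023,.006),T(.458,-.357,-.33,-.092,.092,.023,.006),T(.439,-.41,-.33,-.092,.092,.023,.006),T(.494,-.252,-.33,-.092,.092,.023,.006)])
E
```

```text
time_s: 7.42
tool_pos: [0.4904, -0.3045, 0.0235]
orientation: [-1.579, 0.014, 2.826]
wrist_force: [-5.7, 0.1, 22.1]
gripper_width: 0.0111
time_s: 8.55
tool_pos: [0.4907, -0.303, 0.1232]
orientation: [-1.58, 0.013, 2.831]
wrist_force: [-0.7, 0.7, -0.3]
gripper_width: 0.0401
t 8.6 pos [ 0.4907 -0.303   0.1232] yaw 2.831 F [-0.7  0.7 -0.3] w 0.0401 toolY [ 0.015  0.005 -1.   ]
TURN y units -4.93 | SHIFT units x -6.70 y(down) 0.93 z -6.34 j [ 0.41  0.57  0.1   1.86 -0.1   0.7  -1.31]
```

View pics/e1.png

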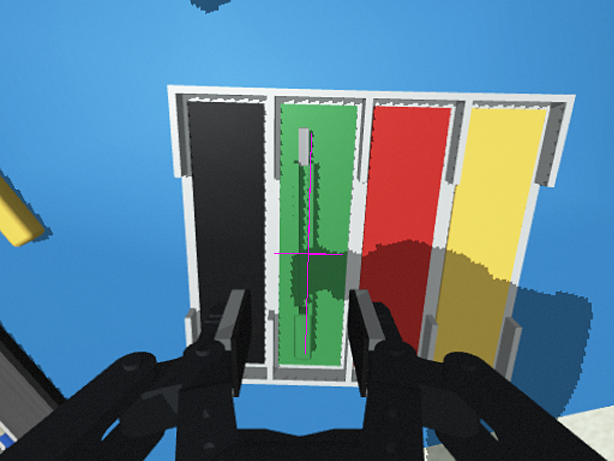

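```bash
python3 -m jog '[0,0,0,0,-0.82,0,40, 0,0,0,0,-0.82,0,40, 0,0,0,0,-0.82,0,40, 0,0,0,0,-0.82,0,40, 0,0,0,0,-0.82,0,40, 0,0,0,0,-0.82,0,40, 0,0,0,0,0,0,40]'
python3 -m jog '[-0.95,0,-0.9,0,0,0,40, -0.95,0,-0.9,0,0,0,40, -0.95,0,-0.9,0,0,0,40, -0.95,0,-0.9,0,0,0,40, -0.95,0,-0.9,0,0,0,40, -0.95,0,-0.9,0,0,0,40, -0.95,0,-0.9,0,0,0,40, 0,0,0,0,0,0,40, 0,0,0,0,0,0,40]'
python3 - <<'E'
from h import *
plan(.6225,-.1145,.019,.205-np.pi)
T=lambda x,y,h,L0,L1,w,z:(fr(x,y,h,[(L0,0,z),(L1,0,z),(0,0,z),(0,-w,z),(0,w,z)]),(255,0,255))
a,b=shot("wrist","e3",(100,0,400,384),1.5,[T(.6225,-.1145,.205,-.083,.083,.008,.016)])
hsv=cv2.cvtColor(a,cv2.COLOR_BGR2HSV);H,S,V=cv2.split(hsv)
def seg(m):
    n,l,st,ce=cv2.connectedComponentsWithStats(m.astype(np.uint8))
    for i in range(1,n):
        if st[i][4]<400: continue
        ys,xs=np.where(l==i);r=cv2.minAreaRect(np.c_[xs,ys].astype(np.float32));bx=cv2.boxPoints(r)
        print(st[i],back("wrist",bx,.016,b)[:,:2].round(4).tolist())
print("yellow");seg((H>20)&(H<32)&(S>120)&(V>80))
print("red");seg(((H<6)|(H>174))&(S>150)&(V>80))
E
```

```text
time_s: 9.52
tool_pos: [0.487, -0.2996, 0.1132]
orientation: [-1.583, 0.005, -2.92]
wrist_force: [-0.3, 0.5, -0.4]
gripper_width: 0.04
time_s: 10.65
tool_pos: [0.6173, -0.1042, 0.1088]
orientation: [-1.588, -0.003, -2.942]
wrist_force: [-0.3, 0.2, 1.0]
gripper_width: 0.0397
t 10.7 pos [ 0.6173 -0.1042  0.1088] yaw -2.942 F [-0.3  0.2  1. ] w 0.0397 toolY [-0.006  0.016 -1.   ]
TURN y units -0.05 | SHIFT units x -0.12 y(down) 3.59 z 0.44 j [ 0.12  0.65 -0.02  1.72 -0.    0.78 -1.27]
yellow
[ 256  163   22  132 2674] [[0.6466, -0.1028], [0.6495, -0.117], [0.5452, -0.1411], [0.5417, -0.1247]]
red
[ 133  152   60  125 2703] [[0.5421, -0.0252], [0.6435, -0.0448], [0.6415, -0.0599], [0.539, -0.0422]]
```

View pics/e3.png

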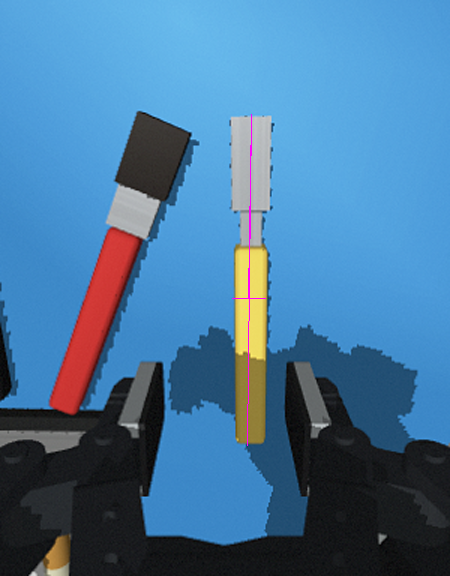

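```bash
python3 -m jog '[-0.1,0.7,0.25,0.16,0,0,40, -0.1,0.7,0.22,0,0,0,40, 0,0.7,0,0,0,0,40, 0,0.7,0,0,0,0,40, 0,0.7,0,0,0,0,40, 0,0,0,0,0,0,40, 0,0,0,0,0,0,5, 0,0,0,0,0,0,5, 0,0,0,0,0,0,5, 0,0,0,0,0,0,5]' 40
python3 - <<'E'
from h import *
plan(.439,-.410,.027,2.81)
E
```

```text
time_s: 11.95
tool_pos: [0.6246, -0.1181, 0.0176]
orientation: [-1.57, 0.0, -2.948]
wrist_force: [-0.9, -0.1, 0.7]
gripper_width: 0.0154
t 11.9 pos [ 0.6246 -0.1181  0.0176] yaw -2.948 F [-0.9 -0.1  0.7] w 0.0154 toolY [ 0.    -0.001 -1.   ]
TURN y units 5.02 | SHIFT units x 3.22 y(down) -0.37 z 13.46 j [ 0.12  0.78 -0.01  1.76  0.02  0.6  -1.28]
```

```bash
python3 -m jog '[0,-0.6,0,0,0,0,5, 0,-0.6,0,0,0.84,0,5, 0,-0.6,0,0,0.84,0,5, 0,-0.6,0,0,0.84,0,5, 0,-0.6,0,0,0.84,0,5, 0,-0.4,0,0,0.84,0,5, 0,0,0,0,0.82,0,5, 0,0,0,0,0,0,5]'
python3 -m jog '[0.23,0,0.97,0,0,0,5, 0.23,0,0.97,0,0,0,5, 0.23,0,0.97,0,0,0,5, 0.23,0,0.97,0,0,0,5, 0.23,0,0.97,0,0,0,5, 0.23,0,0.97,0,0,0,5, 0.23,0,0.97,0,0,0,5, 0.23,0,0.97,0,0,0,5, 0.23,0,0.97,0,0,0,5, 0.23,0,0.97,0,0,0,5, 0.23,0,0.97,0,0,0,5, 0.23,0,0.97,0,0,0,5]'
python3 -m jog '[0.23,0,0.97,0,0,0,5, 0.2,0,0.8,0,0,0,5, 0,0,0,0,0,0,5]'
python3 - <<'E'
from h import *
plan(.438,-.4125,.027,2.81)
E
```

```text
time_s: 12.95
tool_pos: [0.625, -0.1176, 0.1119]
orientation: [-1.573, 0.003, 2.794]
wrist_force: [0.6, 1.0, -1.1]
gripper_width: 0.0148
time_s: 14.45
tool_pos: [0.4455, -0.3867, 0.1136]
orientation: [-1.569, -0.001, 2.808]
wrist_force: [0.2, 0.7, -0.9]
gripper_width: 0.0153
time_s: 14.82
tool_pos: [0.4137, -0.4304, 0.1142]
orientation: [-1.567, -0.003, 2.806]
wrist_force: [-1.0, 0.2, -0.7]
gripper_width: 0.0149
t 14.8 pos [ 0.4137 -0.4304  0.1142] yaw 2.806 F [-1.   0.2 -0.7] w 0.0149 toolY [-0.004 -0.003 -1.   ]
TURN y units -0.04 | SHIFT units x -0.69 y(down) 3.49 z -0.99 j [ 0.65  0.61  0.11  1.81 -0.09  0.73 -1.1 ]
```

Overshot a bit; correct then lower.

```bash
python3 -m jog '[-0.35,0.3,-0.5,0,0,0,5, -0.34,0.6,-0.49,0,0,0,5, 0,0.6,0,0,0,0,5, 0,0.6,0,0,0,0,5, 0,0.6,0,0,0,0,5, 0,0.5,0,0,0,0,5, 0,0,0,0,0,0,5]'
python3 - <<'E'
from h import *
plan(.438,-.4125,.027,2.81)
E
```

```text
time_s: 15.7
tool_pos: [0.4404, -0.4076, 0.0266]
orientation: [-1.57, -0.006, 2.811]
wrist_force: [0.4, -0.2, -0.1]
gripper_width: 0.0152
t 15.7 pos [ 0.4404 -0.4076  0.0266] yaw 2.811 F [ 0.4 -0.2 -0.1] w 0.0152 toolY [-0.006  0.001 -1.   ]
TURN y units 0.01 | SHIFT units x 0.03 y(down) -0.02 z 0.22 j [ 0.61  0.74  0.09  1.85 -0.1   0.56 -1.14]
```

```bash
python3 -m jog '[0,0,0,0,0,0,32, 0,0,0,0,0,0,32, 0,0,0,0,0,0,32, 0,-0.8,0,0,0,0,40, 0,-0.8,0,0,0,0,40, 0,-0.8,0,0,-0.7,0,40, 0,-0.8,0,0,-0.73,0,40, 0,0,0,0,0,0,40]'
python3 -m jog '[-0.27,0,-0.96,0,0,0,40, -0.27,0,-0.96,0,0,0,40, -0.27,0,-0.96,0,0,0,40, -0.27,0,-0.96,0,0,0,40, -0.27,0,-0.96,0,0,0,40, -0.27,0,-0.96,0,0,0,40, -0.27,0,-0.96,0,0,0,40, -0.27,0,-0.96,0,0,0,40, -0.27,0,-0.96,0,0,0,40, -0.27,0,-0.96,0,0,0,40, -0.27,0,-0.96,0,0,0,40, -0.27,0,-0.96,0,0,0,40]'
python3 -m jog '[-0.27,0,-0.96,0,0,0,40, -0.27,0,-0.96,0,0,0,40, -0.2,0,-0.6,0,0,0,40, 0,0,0,0,0,0,40, 0,0,0,0,0,0,40]'
cat >> h.py <<'E'
def seg(a,b,n,col,z=.016,amin=400,box=None):
    H,S,V=cv2.split(cv2.cvtColor(a,cv2.COLOR_BGR2HSV))
    m={"red":((H<6)|(H>174))&(S>150)&(V>80),"yellow":(H>20)&(H<32)&(S>120)&(V>80),"green":(H>55)&(H<80)&(S>110)&(V>50),"black":V<60}[col]
    k,l,st,ce=cv2.connectedComponentsWithStats(m.astype(np.uint8))
    for i in range(1,k):
        if st[i][4]<amin: continue
        ys,xs=np.where(l==i);r=cv2.minAreaRect(np.c_[xs,ys].astype(np.float32));q=back(n,cv2.boxPoints(r),z,b)[:,:2]
        if np.linalg.norm(q[0]-q[1])<np.linalg.norm(q[1]-q[2]): q=np.roll(q,1,0)
        A=(q[0]+q[3])/2;B=(q[1]+q[2])/2
        if A[0]>B[0]:A,B=B,A
        print(col,st[i].tolist(),"ends",A.round(4),B.round(4),"head %.3f"%np.arctan2(*(B-A)[::-1]),"w %.3f"%np.linalg.norm(q[0]-q[3]))
E
python3 - <<'E'
from h import *
plan(.617,-.0478,.019,2.96)
a,b=shot("wrist","f0");seg(a,b,"wrist","red");seg(a,b,"wrist","black")
E
```

```text
time_s: 16.7
tool_pos: [0.4414, -0.4091, 0.112]
orientation: [-1.568, -0.002, 2.964]
wrist_force: [0.5, -0.0, -1.0]
gripper_width: 0.0402
time_s: 18.2
tool_pos: [0.5746, -0.134, 0.1035]
orientation: [-1.568, -0.008, 2.94]
wrist_force: [0.8, 0.6, 0.5]
gripper_width: 0.0401
time_s: 18.82
tool_pos: [0.6054, -0.0729, 0.1003]
orientation: [-1.567, -0.011, 2.936]
wrist_force: [-0.6, 0.3, 0.5]
gripper_width: 0.0405
t 18.8 pos [ 0.6054 -0.0729  0.1003] yaw 2.936 F [-0.6  0.3  0.5] w 0.0405 toolY [-0.012 -0.001 -1.   ]
TURN y units -0.23 | SHIFT units x -0.28 y(down) 3.25 z -1.07 j [-0.03  0.65  0.11  1.78 -0.1   0.74 -1.64]
red [194, 162, 29, 131, 2509] ends [ 0.5415 -0.0318] [ 0.6422 -0.0527] head -0.205 w 0.019
black [185, 80, 38, 52, 556] ends [ 0.662  -0.0562] [ 0.692  -0.0639] head -0.253 w 0.024
black [0, 184, 512, 200, 40849] ends [ 0.4937 -0.2544] [0.5738 0.124 ] head 1.362 w 0.180
```

```bash
python3 -m jog '[-0.15,0,-0.55,0,0,0,40, -0.15,0.3,-0.54,0,0,0,40, 0,0.75,0,0,0,0,40, 0,0.75,0,0,0,0,40, 0,0.75,0,0,0,0,40, 0,0.65,0,0,0,0,40, 0,0,0,0,0,0,40, 0,0,0,0,0,0,5, 0,0,0,0,0,0,5, 0,0,0,0,0,0,5, 0,0,0,0,0,0,5]' 40
python3 - <<'E'
from h import *
plan(.457,-.3585,.027,2.81)
E
```

```text
time_s: 20.25
tool_pos: [0.6223, -0.0417, 0.0181]
orientation: [-1.571, -0.006, 2.937]
wrist_force: [-0.2, -0.3, 0.0]
gripper_width: 0.0151
t 20.2 pos [ 0.6223 -0.0417  0.0181] yaw 2.937 F [-0.2 -0.3  0. ] w 0.0151 toolY [-0.005  0.001 -1.   ]
TURN y units 1.21 | SHIFT units x 2.13 y(down) -0.36 z 14.13 j [-0.06  0.77  0.09  1.79 -0.12  0.59 -1.67]
```

```bash
python3 -m jog '[0,-0.7,0,0,0,0,5, 0,-0.7,0,0,0.6,0,5, 0,-0.7,0,0,0.6,0,5, 0,-0.7,0,0,0,0,5, 0,-0.4,0,0,0,0,5, 0,0,0,0,0,0,5]'
python3 -m jog '[0.14,0,0.95,0,0,0,5, 0.14,0,0.95,0,0,0,5, 0.14,0,0.95,0,0,0,5, 0.14,0,0.95,0,0,0,5, 0.14,0,0.95,0,0,0,5, 0.14,0,0.95,0,0,0,5, 0.14,0,0.95,0,0,0,5, 0.14,0,0.95,0,0,0,5, 0.14,0,0.95,0,0,0,5, 0.14,0,0.95,0,0,0,5, 0.14,0,0.95,0,0,0,5, 0.14,0,0.95,0,0,0,5]'
python3 -m jog '[0.14,0,0.95,0,0,0,5, 0.1,0,0.5,0,0,0,5, 0,0,0,0,0,0,5, 0,0,0,0,0,0,5]'
python3 - <<'E'
from h import *
plan(.457,-.3585,.027,2.81)
E
```

```text
time_s: 21.0
tool_pos: [0.623, -0.0422, 0.1052]
orientation: [-1.571, -0.004, 2.807]
wrist_force: [0.2, 0.5, 0.0]
gripper_width: 0.0151
time_s: 22.5
tool_pos: [0.4685, -0.3185, 0.1007]
orientation: [-1.566, -0.017, 2.794]
wrist_force: [-0.2, 0.2, -1.1]
gripper_width: 0.0148
time_s: 23.0
tool_pos: [0.4443, -0.3548, 0.0998]
orientation: [-1.566, -0.02, 2.787]
wrist_force: [-0.1, -0.2, -0.3]
gripper_width: 0.0148
t 23.0 pos [ 0.4443 -0.3548  0.0998] yaw 2.787 F [-0.1 -0.2 -0.3] w 0.0148 toolY [-0.021  0.002 -1.   ]
TURN y units -0.22 | SHIFT units x -0.53 y(down) 2.91 z -0.02 j [ 0.51  0.6   0.12  1.88 -0.09  0.68 -1.24]
```

```bash
python3 -m jog '[-0.27,0.3,0,0,-0.1,0.19,5, -0.26,0.6,0,0,-0.1,0,5, 0,0.6,0,0,0,0,5, 0,0.6,0,0,0,0,5, 0,0.6,0,0,0,0,5, 0,0.15,0,0,0,0,5, 0,0,0,0,0,0,5, 0,0,0,0,0,0,5]'
python3 - <<'E'
from h import *
plan(.457,-.3585,.027,2.81)
E
```

```text
time_s: 24.0
tool_pos: [0.4587, -0.3568, 0.0237]
orientation: [-1.568, -0.0, 2.813]
wrist_force: [-0.4, 0.3, 2.3]
gripper_width: 0.0151
t 24.0 pos [ 0.4587 -0.3568  0.0237] yaw 2.813 F [-0.4  0.3  2.3] w 0.0151 toolY [-0.001 -0.003 -1.   ]
TURN y units 0.03 | SHIFT units x 0.04 y(down) -0.13 z 0.09 j [ 0.52  0.72  0.09  1.91 -0.11  0.51 -1.22]
```

```bash
python3 -m jog '[0,0,0,0,0,0,32, 0,0,0,0,0,0,32, 0,0,0,0,0,0,32, 0,-0.8,0,0,0,0,40, 0,-0.8,0,0,0,0,40, 0,-0.8,0,0,-0.88,0,40, 0,-0.8,0,0,-0.88,0,40, 0,-0.1,0,0,-0.88,0,40, 0,0,0,0,-0.88,0,40, 0,0,0,0,-0.88,0,40, 0,0,0,0,-0.88,0,40]'
python3 -m jog '[-0.67,0,-0.95,0,0,0,40, -0.67,0,-0.95,0,0,0,40, -0.67,0,-0.95,0,0,0,40, -0.67,0,-0.95,0,0,0,40, -0.67,0,-0.95,0,0,0,40, -0.67,0,-0.95,0,0,0,40, -0.67,0,-0.95,0,0,0,40, -0.67,0,-0.95,0,0,0,40, -0.67,0,-0.95,0,0,0,40, -0.67,0,-0.95,0,0,0,40, -0.67,0,-0.95,0,0,0,40, -0.67,0,-0.95,0,0,0,40]'
python3 -m jog '[-0.67,0,-0.95,0,0,0,40, -0.4,0,-0.6,0,0,0,40, 0,0,0,0,0,0,40, 0,0,0,0,0,0,40]'
python3 - <<'E'
from h import *
plan(.6145,.0246,.019,-2.92)
a,b=shot("wrist","f1");seg(a,b,"wrist","black",amin=200)
T=lambda x,y,h,L0,L1,w,z:(fr(x,y,h,[(L0,0,z),(L1,0,z),(0,0,z),(0,-w,z),(0,w,z)]),(255,0,255))
shot("top","f2",(220,140,430,300),3.5,[T(.6145,.0246,.222,-.08,.08,.008,.016)])
E
```

```text
time_s: 25.38
tool_pos: [0.4583, -0.3567, 0.1081]
orientation: [-1.568, -0.003, -2.9]
wrist_force: [0.3, -1.2, -0.3]
gripper_width: 0.04
time_s: 26.88
tool_pos: [0.588, -0.0258, 0.1057]
orientation: [-1.567, -0.004, -2.905]
wrist_force: [-0.3, -0.3, -0.7]
gripper_width: 0.0399
time_s: 27.38
tool_pos: [0.6052, 0.0205, 0.1049]
orientation: [-1.566, -0.005, -2.903]
wrist_force: [0.6, -0.8, -0.6]
gripper_width: 0.0399
t 27.4 pos [0.6052 0.0205 0.1049] yaw -2.903 F [ 0.6 -0.8 -0.6] w 0.0399 toolY [-0.004 -0.005 -1.   ]
TURN y units 0.16 | SHIFT units x -0.40 y(down) 3.44 z -0.08 j [-0.11  0.63 -0.01  1.79  0.01  0.73 -1.46]
black [235, 155, 24, 131, 2699] ends [0.5394 0.0056] [0.6396 0.0286] head 0.226 w 0.017
black [0, 242, 512, 142, 32068] ends [0.4658 0.1875] [ 0.5601 -0.2068] head -1.336 w 0.137
```

View pics/f1.png

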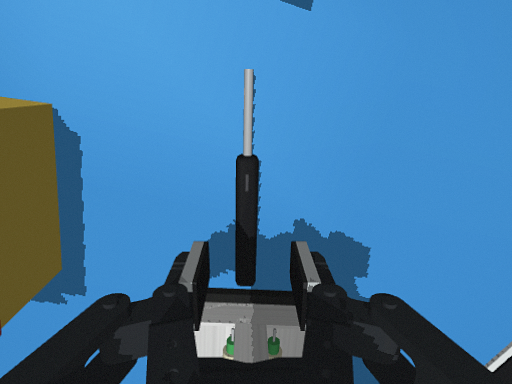

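```bash
python3 -m jog '[-0.25,0.3,0,0,0.1,0,40, -0.25,0.6,0,0,0,0,40, 0,0.7,0,0,0,0,40, 0,0.7,0,0,0,0,40, 0,0.7,0,0,0,0,40, 0,0.4,0,0,0,0,40, 0,0,0,0,0,0,40, 0,0,0,0,0,0,5, 0,0,0,0,0,0,5, 0,0,0,0,0,0,5, 0,0,0,0,0,0,5]' 40
python3 -m jog '[0,-0.7,0,0,0,0,5, 0,-0.7,0,0,0.85,0,5, 0,-0.7,0,0,0.85,0,5, 0,-0.7,0,0,0.85,0,5, 0,-0.6,0,0,0.85,0,5, 0,-0.6,0,0,0.85,0,5, 0,0,0,0,0.85,0,5, 0,0,0,0,0,0,5]'
python3 - <<'E'
from h import *
plan(.493,-.2545,.027,2.81)
E
```

```text
time_s: 28.85
tool_pos: [0.6187, 0.0237, 0.0176]
orientation: [-1.568, -0.001, -2.916]
wrist_force: [-1.8, 1.0, 5.6]
gripper_width: 0.0153
time_s: 29.85
tool_pos: [0.6184, 0.0225, 0.1263]
orientation: [-1.569, 0.001, 2.815]
wrist_force: [-0.2, -0.1, -0.7]
gripper_width: 0.0147
t 29.9 pos [0.6184 0.0225 0.1263] yaw 2.815 F [-0.2 -0.1 -0.7] w 0.0147 toolY [ 0.001 -0.002 -1.   ]
TURN y units 0.05 | SHIFT units x 1.14 y(down) 3.97 z 12.11 j [-0.22  0.62  0.17  1.74 -0.13  0.79 -1.88]
```

```bash
python3 -m jog '[0.09,0,0.95,0,0,0,5, 0.09,0,0.95,0,0,0,5, 0.09,0,0.95,0,0,0,5, 0.09,0,0.95,0,0,0,5, 0.09,0,0.95,0,0,0,5, 0.09,0,0.95,0,0,0,5, 0.09,0,0.95,0,0,0,5, 0.09,0,0.95,0,0,0,5, 0.09,0,0.95,0,0,0,5, 0.09,0,0.95,0,0,0,5, 0.09,0,0.95,0,0,0,5, 0.05,0,0.7,0,0,0,5]'
python3 -m jog '[0,0,0,0,0,0,5, 0,0,0,0,0,0,5]'
python3 - <<'E'
from h import *
plan(.493,-.2545,.027,2.81)
E
```

```text
time_s: 31.35
tool_pos: [0.4875, -0.2588, 0.1278]
orientation: [-1.564, -0.003, 2.813]
wrist_force: [-0.1, 0.5, -0.2]
gripper_width: 0.015
time_s: 31.6
tool_pos: [0.485, -0.2613, 0.1278]
orientation: [-1.563, -0.004, 2.809]
wrist_force: [1.3, -0.1, 0.0]
gripper_width: 0.0149
t 31.6 pos [ 0.485  -0.2613  0.1278] yaw 2.809 F [ 1.3 -0.1  0. ] w 0.0149 toolY [-0.006 -0.006 -1.   ]
TURN y units -0.01 | SHIFT units x -0.22 y(down) 4.03 z -0.36 j [ 0.31  0.54  0.14  1.91 -0.1   0.7  -1.39]
```

```bash
python3 -m jog '[-0.11,0.7,-0.18,0,0,0,5, -0.11,0.7,-0.18,0,0,0,5, 0,0.7,0,0,0,0,5, 0,0.7,0,0,0,0,5, 0,0.7,0,0,0,0,5, 0,0.4,0,0,0,0,5, 0,0,0,0,0,0,5, 0,0,0,0,0,0,5]'
python3 -m jog '[0,0,0,0,0,0,32, 0,0,0,0,0,0,32, 0,0,0,0,0,0,32, 0,-0.9,0,0,0,0,40, 0,-0.9,0,0,0,0,40, 0,-0.9,0,0,0,0,40, 0,-0.9,0,0,0,0,40, 0,-0.9,0,0,0,0,40, 0,-0.9,0,0,0,0,40, 0,-0.9,0,0,0,0,40, 0,0,0,0,0,0,40]'
python3 - <<'E'
from h import *
im=cv2.imread("pics/d1_raw.png")
# tab from first scene view: top centre
print("tab",back("scene",[[170+677/4.848,90+62/4.8]],.130))
plan(.55,.39,.2,.1-np.pi/2)
a,P=shot("top","g0",(80,130,430,330),2.28)
g=cv2.imread("pics/g0_raw.png");seg(g,P,"top","red",.115,20)
E
```

```text
time_s: 32.6
tool_pos: [0.4955, -0.2492, 0.0282]
orientation: [-1.566, -0.003, 2.819]
wrist_force: [-0.2, -1.0, -0.4]
gripper_width: 0.0148
time_s: 33.98
tool_pos: [0.4959, -0.2491, 0.193]
orientation: [-1.566, 0.0, 2.818]
wrist_force: [0.1, 0.1, -0.4]
gripper_width: 0.0401
tab [[0.55012176 0.38376054 0.13      ]]
t 34.0 pos [ 0.4959 -0.2491  0.193 ] yaw 2.818 F [ 0.1  0.1 -0.4] w 0.0401 toolY [-0.001 -0.004 -1.   ]
TURN y units -19.04 | SHIFT units x -25.22 y(down) -0.28 z 4.70 j [ 0.27  0.46  0.16  1.84 -0.09  0.85 -1.42]
red [391, 140, 5, 5, 20] ends [ 0.7261 -0.3642] [ 0.7368 -0.3649] head -0.071 w 0.010
red [124, 206, 55, 18, 655] ends [0.5431 0.3237] [0.557  0.1881] head -1.469 w 0.031
red [93, 213, 11, 5, 46] ends [0.5493 0.3779] [0.5495 0.4036] head 1.563 w 0.010
red [367, 249, 22, 35, 458] ends [ 0.3819 -0.294 ] [ 0.4562 -0.3195] head -0.330 w 0.039
```

View pics/g0.png

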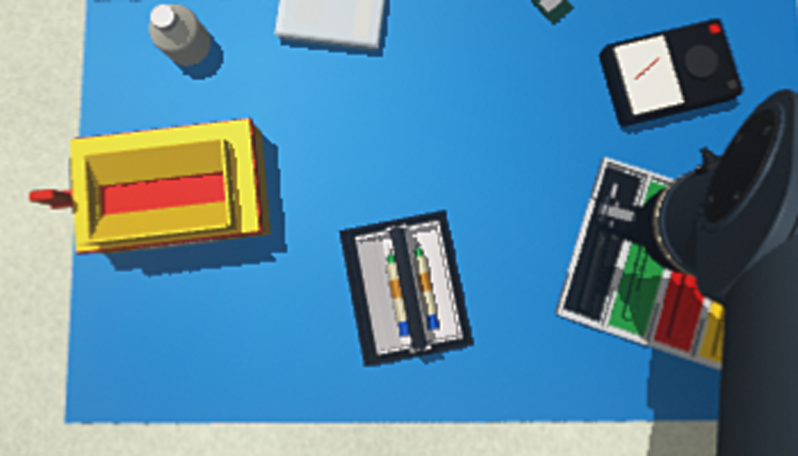

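```bash
python3 -m jog '[0,0,0,0,-0.9,0,60, 0,0,0,0,-0.9,0,60, 0,0,0,0,-0.9,0,60, 0,0,0,0,-0.9,0,60, 0,0,0,0,-0.9,0,60, 0,0,0,0,-0.9,0,60, 0,0,0,0,-0.9,0,60, 0,0,0,0,-0.9,0,60, 0,0,0,0,-0.9,0,60, 0,0,0,0,-0.7,0,60]'
python3 -m jog '[-0.95,0,-0.34,0,-0.39,0,60, -0.95,0,-0.34,0,-0.39,0,60, -0.95,0,-0.34,0,-0.39,0,60, -0.95,0,-0.34,0,-0.39,0,60, -0.95,0,-0.34,0,-0.39,0,60, -0.95,0,-0.34,0,-0.39,0,60, -0.95,0,-0.34,0,-0.39,0,60, -0.95,0,-0.34,0,-0.39,0,60, -0.95,0,-0.34,0,-0.39,0,60, -0.95,0,-0.34,0,-0.39,0,60, -0.95,0,-0.34,0,-0.39,0,60, -0.95,0,-0.34,0,-0.39,0,60]'
python3 - <<'E'
from h import *
plan(.5495,.386,.19,-1.47)
E
```

```text
time_s: 35.28
tool_pos: [0.4898, -0.2458, 0.1806]
orientation: [-1.585, -0.012, -2.512]
wrist_force: [-0.1, -0.8, -0.0]
gripper_width: 0.0601
time_s: 36.78
tool_pos: [0.6002, 0.0639, 0.1742]
orientation: [-1.599, 0.0, -1.986]
wrist_force: [1.0, -0.1, -0.5]
gripper_width: 0.0601
t 36.8 pos [0.6002 0.0639 0.1742] yaw -1.986 F [ 1.  -0.1 -0.5] w 0.0601 toolY [-0.025  0.012 -1.   ]
TURN y units -4.93 | SHIFT units x -13.02 y(down) -0.63 z -0.72 j [-0.    0.56 -0.27  1.7   0.16  0.93 -0.75]
```

```bash
python3 -m jog '[-0.8,-0.1,-0.48,0.1,-0.4,0,60, -0.81,-0.1,-0.44,0.1,-0.4,0,60, -0.83,-0.1,-0.4,0.1,-0.4,0,60, -0.85,-0.1,-0.36,0,-0.4,0,60, -0.87,-0.1,-0.32,0,-0.4,0,60, -0.88,-0.1,-0.28,0,-0.4,0,60, -0.9,-0.1,-0.24,0,-0.4,0,60, -0.91,-0.1,-0.2,0,-0.4,0,60, -0.92,-0.1,-0.16,0,-0.4,0,60, -0.92,0,-0.12,0,-0.4,0,60, -0.92,0,-0.08,0,-0.4,0,60, -0.92,0,-0.06,0,-0.4,0,60]'
python3 -m jog '[-0.6,0,-0.05,0,0,0,60, 0,0,0,0,0,0,60, 0,0,0,0,0,0,60]'
python3 - <<'E'
from h import *
plan(.5495,.386,.16,-1.47)
a,P=shot("wrist","h0",None,1.3,[(fr(.5525,.2613,.0998,rect(-.055,.075,-.105,.105,.084)),(255,0,255)),(fr(.5495,.386,.0998,rect(-.006,.006,-.014,.014,.13)),(255,255,0))])
E
```

```text
time_s: 38.28
tool_pos: [0.5621, 0.3657, 0.1969]
orientation: [-1.569, 0.003, -1.444]
wrist_force: [0.7, -0.1, -0.2]
gripper_width: 0.0598
time_s: 38.65
tool_pos: [0.5579, 0.383, 0.1964]
orientation: [-1.57, 0.003, -1.441]
wrist_force: [0.3, -0.1, -0.2]
gripper_width: 0.0599
t 38.6 pos [0.5579 0.383  0.1964] yaw -1.441 F [ 0.3 -0.1 -0.2] w 0.0599 toolY [ 0.001  0.003 -1.   ]
TURN y units 0.27 | SHIFT units x -0.15 y(down) 1.46 z -0.32 j [-0.44  0.64 -0.41  1.49  0.27  1.06 -0.77]
```

View pics/h0.png

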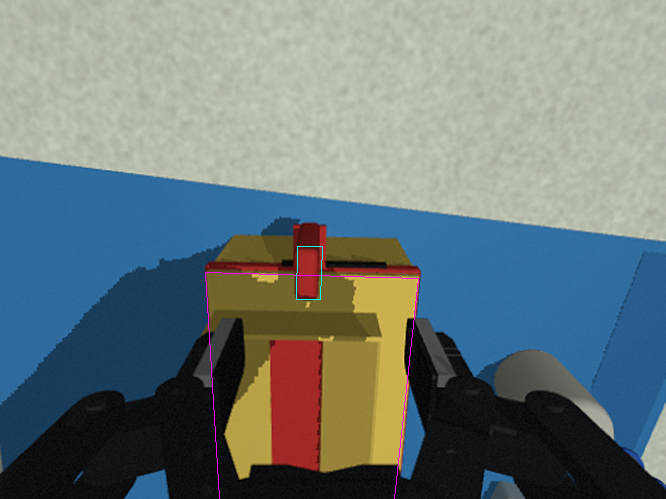

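```bash
python3 -m jog '[-0.15,0.4,-0.16,0,0.14,0,60, -0.1,0.6,-0.16,0,0.13,0,60, 0,0.6,0,0,0,0,60, 0,0.6,0,0,0,0,60, 0,0.6,0,0,0,0,60, 0,0.4,0,0,0,0,60, 0,0,0,0,0,0,60, 0,0,0,0,0,0,5, 0,0,0,0,0,0,5, 0,0,0,0,0,0,5, 0,0,0,0,0,0,5, 0,0,0,0,0,0,5]' 50
python3 - <<'E'
from h import *
plan(.5495,.386,.113,-1.47)
E
```

```text
time_s: 40.2
tool_pos: [0.5495, 0.3864, 0.1105]
orientation: [-1.57, 0.002, -1.474]
wrist_force: [-0.0, -0.1, -2.0]
gripper_width: 0.0113
t 40.2 pos [0.5495 0.3864 0.1105] yaw -1.474 F [-0.  -0.1 -2. ] w 0.0113 toolY [ 0.001  0.002 -1.   ]
TURN y units -0.03 | SHIFT units x 0.02 y(down) -0.10 z -0.00 j [-0.47  0.72 -0.37  1.59  0.31  0.89 -0.86]
```

```bash
python3 -m jog '[0,0,0.3,0,0,0,5, 0,0,0.3,0,0,0,5, 0,0,0.3,0,0,0,5, 0,0,0.3,0,0,0,5, 0,0,0.3,0,0,0,5, 0,0,0.3,0,0,0,5, 0,0,0.2,0,0,0,5, 0,0,0,0,0,0,5]'
python3 - <<'E'
from h import *
plan(.5495+.0458,.386+.0046,.113,-1.47)
E
```

```text
time_s: 41.2
tool_pos: [0.5865, 0.3905, 0.1104]
orientation: [-1.598, -0.006, -1.467]
wrist_force: [-0.2, -2.6, -1.6]
gripper_width: 0.0116
t 41.2 pos [0.5865 0.3905 0.1104] yaw -1.467 F [-0.2 -2.6 -1.6] w 0.0116 toolY [-0.026 -0.009 -1.   ]
TURN y units 0.03 | SHIFT units x 0.03 y(down) -0.10 z 0.35 j [-0.45  0.78 -0.38  1.46  0.3   0.99 -0.79]
```

```bash
python3 -m jog '[0,0,0.3,0.2,0,0,5, 0,0,0.3,0,0,0,5, 0,0,0.2,0,0,0,5, 0,0,0,0,0,0,5]'
python3 - <<'E'
from h import *
plan(.5495+.0458,.386+.0046,.113,-1.47)
E
```

```text
time_s: 41.7
tool_pos: [0.5864, 0.3905, 0.1104]
orientation: [-1.612, -0.018, -1.459]
wrist_force: [-1.0, -2.3, -3.8]
gripper_width: 0.0113
t 41.7 pos [0.5864 0.3905 0.1104] yaw -1.459 F [-1.  -2.3 -3.8] w 0.0113 toolY [-0.039 -0.022 -0.999]
TURN y units 0.11 | SHIFT units x 0.03 y(down) -0.11 z 0.35 j [-0.45  0.78 -0.38  1.45  0.3   1.02 -0.78]
```

Run:
```python
from h import *
s=monitor.sense();print(s["joint_efforts"].round(1),s["torque"].round(2),s["joint_velocities"].round(3))
shot("scene","i0",(240,70,380,200),3)
shot("wrist","i1",(60,100,460,384),1.2)
a=cv2.imread("pics/i0.png");b=cv2.imread("pics/i1.png")
h=max(a.shape[0],b.shape[0]);o=np.zeros((h,800,3),np.uint8)
b=cv2.resize(b,(380,int(b.shape[0]*380/b.shape[1])));o[:a.shape[0],:420]=a;o[:b.shape[0],420:]=b
cv2.imwrite("pics/i.png",o)
```

```text
[ -0.8 -85.9  -7.  -24.6  -1.3   1.9  -0.1] [ 0.79 -2.32  0.21] [-0.004 -0.007  0.     0.006 -0.003  0.005  0.002]
```

View pics/i.png

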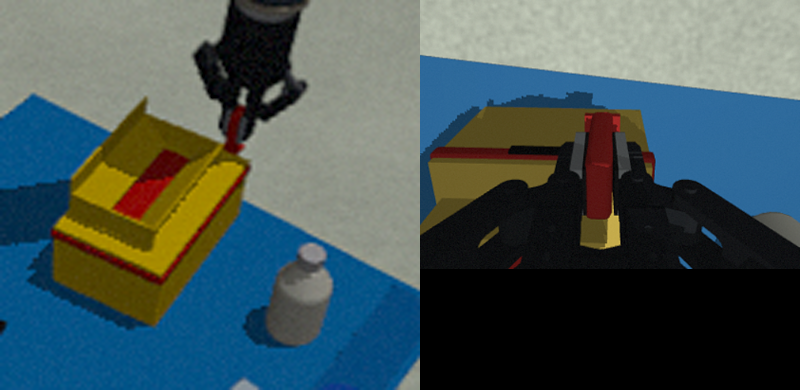

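Run:
```python
from h import *
a,P=shot("top","j0",(75,180,215,290),5)
b=cv2.imread("pics/g0_raw.png")[180:290,75:215];b=cv2.resize(b,None,fx=2.8,fy=2.8,interpolation=2);c=cv2.resize(a[180:290,75:215],None,fx=2.8,fy=2.8,interpolation=2)
cv2.imwrite("pics/j.png",np.hstack([b,c]))
seg(a,P,"top","red",.08,20)
```

```text
red [391, 140, 5, 5, 20] ends [ 0.7368 -0.3782] [ 0.7479 -0.379 ] head -0.071 w 0.011
red [97, 198, 6, 4, 21] ends [0.5943 0.3985] [0.5944 0.412 ] head 1.561 w 0.008
red [124, 206, 55, 18, 660] ends [0.5459 0.3373] [0.561  0.1961] head -1.464 w 0.033
red [367, 216, 33, 68, 879] ends [ 0.3787 -0.3057] [ 0.5388 -0.361 ] head -0.333 w 0.040
```

View pics/j.png

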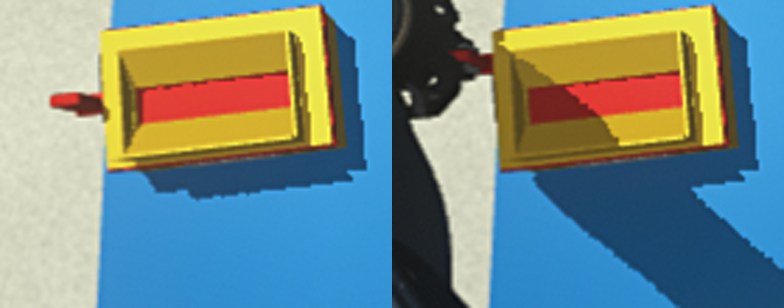

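Run:
```python
from h import *
t0=cv2.imread("pics/g0_raw.png");t1=cv2.imread("pics/j0_raw.png")
box=(.5525,.2613,.0998)
for nm,c in (("d1_raw","i0_raw"),):
    s0=cv2.imread(f"pics/{nm}.png");s1=cv2.imread(f"pics/{c}.png")
    for y in (-.06,-.03,0.03):
      for x in np.arange(-.02,.025,.005):
        X=fr(*box,[(x,y,.084)])
        u=np.round(proj("scene",X)[0]).astype(int);v=np.round(proj("top",X)[0]).astype(int)
        print(y,round(x,3),"scene",s0[u[1],u[0]],s1[u[1],u[0]],"top",t0[v[1],v[0]],t1[v[1],v[0]])
```

```text
-0.06 -0.02 scene [ 1 63 77] [ 0 64 80] top [ 46 180 214] [ 45 179 213]
-0.06 -0.015 scene [ 0 63 75] [ 0 67 81] top [ 52 124 222] [ 49 122 221]
-0.06 -0.01 scene [ 1 62 75] [ 0 64 79] top [ 59  60 228] [ 57  58 227]
-0.06 -0.005 scene [ 0 63 74] [ 5 68 84] top [ 59  62 228] [ 57  61 228]
-0.06 0.0 scene [ 0 66 76] [ 8 70 83] top [ 59  64 228] [ 56  60 227]
-0.06 0.005 scene [10 68 80] [ 0 66 80] top [ 61  64 229] [ 59  62 228]
-0.06 0.01 scene [ 0 66 82] [ 6 70 83] top [ 61  65 232] [ 61  64 232]
-0.06 0.015 scene [ 3 68 80] [ 0 67 81] top [ 40  36 131] [ 38  35 131]
-0.06 0.02 scene [10 68 82] [ 0 67 84] top [ 41  91 149] [ 39  89 148]
-0.03 -0.02 scene [  0 130 152] [  0 133 155] top [ 44 181 214] [ 43 181 213]
-0.03 -0.015 scene [  0  33 116] [  0  34 117] top [ 55  85 228] [ 52  81 227]
-0.03 -0.01 scene [  0   0 132] [  8   9 141] top [ 56  61 227] [ 55  59 227]
-0.03 -0.005 scene [  6  13 135] [  0   0 138] top [ 56  63 228] [ 53  60 227]
-0.03 0.0 scene [  8   7 135] [ 14  21 139] top [ 56  63 228] [ 55  61 227]
-0.03 0.005 scene [ 14  20 135] [ 14   9 141] top [ 57  63 228] 
[... 218 characters left out ...]
[ 43 154 181] [ 42 153 180]
0.03 -0.02 scene [  0 130 155] [ 0 76 92] top [ 45 183 214] [ 32  97 118]
0.03 -0.015 scene [  1   0 134] [ 0  0 72] top [ 50 122 221] [ 31  62 116]
0.03 -0.01 scene [  9   3 135] [12  9 76] top [ 54  59 226] [ 31  34 116]
0.03 -0.005 scene [  0   0 132] [ 6  4 78] top [ 54  64 227] [ 29  34 113]
0.03 0.0 scene [ 15  16 135] [ 0  0 76] top [ 55  63 227] [ 31  36 120]
0.03 0.005 scene [  0   0 132] [15 15 76] top [ 55  63 227] [ 46  53 206]
0.03 0.01 scene [  0   0 130] [  6  14 148] top [ 55  64 228] [ 53  60 229]
0.03 0.015 scene [  7  34 127] [  0  30 138] top [ 56  61 231] [ 53  56 229]
0.03 0.02 scene [  0  90 107] [  0  95 112] top [ 43 155 185] [ 41 154 184]
```

```bash
python3 -m jog '[0,0,0,0,0,0,45, 0,0,0,0,0,0,45, 0,0,0,0,0,0,45, 0,0,0,0,0,0,45]'
python3 - <<'E'
from h import *
plan(.5495+.0458,.386+.0046,.113,-1.47)
s=monitor.sense();print(s["torque"].round(2))
a,P=shot("top","k0");seg(a,P,"top","red",.125,15)
E
python3 -m jog '[0,-0.8,0,0.2,0,0,45, 0,-0.8,0,0.2,0,0,45, 0,-0.8,0,0,0,0,45, 0,-0.8,0,0,0,0,45, 1,0,0,0,0,0,45, 1,0,0,0,0,0,45, 1,0,0,0,0,0,45, 0,0,0,0,0,0,45]'
python3 - <<'E'
from h import *
plan(.5495+.0458,.386+.0046,.113,-1.47)
a,P=shot("top","k1");seg(a,P,"top","red",.125,15)
shot("wrist","k2",None,1.3)
E
```

```text
time_s: 42.35
tool_pos: [0.5892, 0.3904, 0.1108]
orientation: [-1.609, -0.016, -1.462]
wrist_force: [-0.6, -0.8, -0.6]
gripper_width: 0.0448
t 42.4 pos [0.5892 0.3904 0.1108] yaw -1.462 F [-0.6 -0.8 -0.6] w 0.0448 toolY [-0.036 -0.02  -0.999]
TURN y units 0.08 | SHIFT units x 0.02 y(down) -0.09 z 0.24 j [-0.45  0.78 -0.38  1.44  0.3   1.01 -0.78]
[ 0.03 -0.05 -0.01]
red [391, 140, 5, 5, 20] ends [ 0.723  -0.3601] [ 0.7336 -0.3609] head -0.071 w 0.010
red [94, 198, 9, 5, 29] ends [0.584  0.3977] [0.5872 0.3779] head -1.414 w 0.010
red [124, 206, 55, 18, 661] ends [0.5416 0.32  ] [0.556  0.1858] head -1.464 w 0.031
red [367, 216, 33, 68, 876] ends [ 0.3826 -0.2914] [ 0.5347 -0.344 ] head -0.333 w 0.037
time_s: 43.4
tool_pos: [0.5991, 0.3111, 0.2021]
orientation: [-1.556, -0.016, -1.464]
wrist_force: [0.2, -0.5, 0.4]
gripper_width: 0.0449
t 43.4 pos [0.5991 0.3111 0.2021] yaw -1.464 F [ 0.2 -0.5  0.4] w 0.0449 toolY [ 0.017 -0.014 -1.   ]
TURN y units 0.06 | SHIFT units x -3.18 y(down) 3.57 z 0.17 j [-0.33  0.63 -0.39  1.5   0.28  1.07 -0.69]
red [391, 140, 5, 5, 20] ends [ 0.723  -0.3601] [ 0.7336 -0.3609] head -0.071 w 0.010
red [124, 206, 55, 18, 661] ends [0.5415 0.3197] [0.5561 0.1858] head -1.462 w 0.031
red [367, 216, 33, 68, 876] ends [ 0.3826 -0.2914] [ 0.5347 -0.344 ] head -0.333 w 0.037
```

View pics/k2.png

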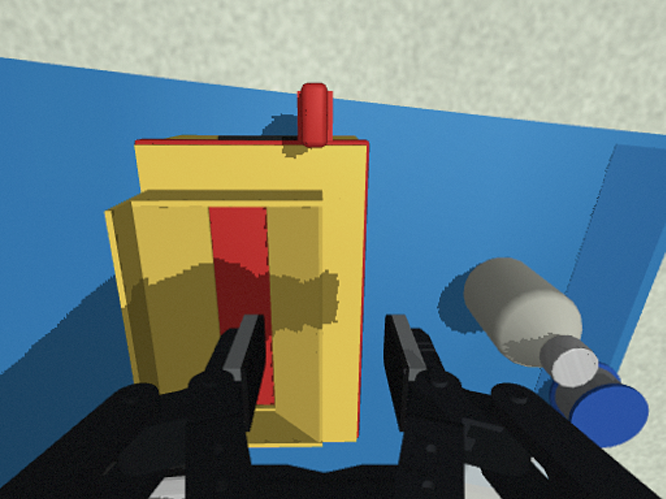

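```bash
python3 -m jog '[0,0,0,0,0.94,0,0, 0,0,0,0,0.94,0,0, 0,0,0,0,0.94,0,0, 0,0,0,0,0.94,0,0, 0,0,0,0,0.94,0,0, 0,0,0,0,0.94,0,0, 0,0,0,0,0.94,0,0, 0,0,0,0,0.94,0,0, 0,0,0,0,0.94,0,0, 0,0,0,0,0.94,0,0, 0,0,0,0,0.94,0,0, 0,0,0,0,0.94,0,0]'
python3 -m jog '[0,0,0,0,0.94,0,0, 0,0,0,0,0.94,0,0, 0,0,0,0,0.94,0,0, 0,0,0,0,0.94,0,0, 0.7,0,0.6,0,0,0,0, 0.7,0,0.6,0,0,0,0, 0.6,0,0.5,0,0,0,0, 0,0,0,0,0,0,0, 0,0,0,0,0,0,0]'
python3 - <<'E'
from h import *
plan(.5525,.2613,.089,-3.04)
E
```

```text
time_s: 45.0
tool_pos: [0.5918, 0.3246, 0.1983]
orientation: [-1.561, 0.005, -2.665]
wrist_force: [-0.4, 0.7, 1.2]
gripper_width: 0.0
time_s: 46.12
tool_pos: [0.5394, 0.2863, 0.1951]
orientation: [-1.568, 0.004, -3.061]
wrist_force: [0.1, -1.0, -0.1]
gripper_width: 0.0002
t 46.1 pos [0.5394 0.2863 0.1951] yaw -3.061 F [ 0.1 -1.  -0.1] w 0.0002 toolY [ 0.005 -0.002 -1.   ]
TURN y units -0.20 | SHIFT units x -0.42 y(down) 4.24 z 1.05 j [-0.59  0.53  0.03  1.69 -0.01  0.92 -2.04]
```

```bash
python3 -m jog '[-0.22,0.3,0.4,0,-0.2,0,0, -0.2,0.6,0.3,0,0,0,0, 0,0.7,0,0,0,0,0, 0,0.7,0,0,0,0,0, 0,0.7,0,0,0,0,0, 0,0.3,0,0,0,0,0, 0,0.1,0,0,0,0,0, 0,0,0,0,0,0,0]'
python3 - <<'E'
from h import *
plan(.5525,.2613,.089,-3.04)
E
```

```text
time_s: 47.12
tool_pos: [0.5557, 0.266, 0.1013]
orientation: [-1.566, 0.002, -3.04]
wrist_force: [0.5, 0.5, -0.1]
gripper_width: -0.0002
t 47.1 pos [0.5557 0.266  0.1013] yaw -3.040 F [ 0.5  0.5 -0.1] w -0.0002 toolY [ 0.003 -0.004 -1.   ]
TURN y units -0.00 | SHIFT units x 0.15 y(down) 0.49 z 0.17 j [-0.54  0.64  0.02  1.77 -0.01  0.73 -1.99]
```

```bash
python3 -m jog '[0.1,0.12,0,0,0,0,0, 0,0.12,0,0,0,0,0]'
python3 -m jog '[0,0.12,0,0,0,0,0, 0,0.12,0,0,0,0,0, 0,0,0,0,0,0,0]'
python3 - <<'E'
from h import *
plan(.5525,.2613,.089,-3.04)
E
```

```text
time_s: 47.38
tool_pos: [0.5536, 0.266, 0.0961]
orientation: [-1.567, 0.004, -3.04]
wrist_force: [-0.6, -0.0, 0.5]
gripper_width: -0.0005
time_s: 47.75
tool_pos: [0.5537, 0.2662, 0.0899]
orientation: [-1.567, 0.004, -3.04]
wrist_force: [0.4, -0.4, -0.3]
gripper_width: 0.0001
t 47.8 pos [0.5537 0.2662 0.0899] yaw -3.040 F [ 0.4 -0.4 -0.3] w 0.0001 toolY [ 0.005 -0.003 -1.   ]
TURN y units -0.00 | SHIFT units x 0.07 y(down) 0.04 z 0.19 j [-0.54  0.66  0.02  1.78 -0.01  0.7  -1.99]
```

```bash
python3 -m jog '[0,0.12,0,0,0,0,0, 0,0.12,0,0,0,0,0, 0,0.12,0,0,0,0,0, 0,0,0,0,0,0,0]'
python3 - <<'E'
from h import *
plan(.5525,.2613,.089,-3.04)
E
```

```text
time_s: 48.25
tool_pos: [0.5538, 0.2662, 0.0803]
orientation: [-1.567, 0.004, -3.04]
wrist_force: [-0.5, -0.1, -0.1]
gripper_width: 0.0001
t 48.2 pos [0.5538 0.2662 0.0803] yaw -3.040 F [-0.5 -0.1 -0.1] w 0.0001 toolY [ 0.005 -0.003 -1.   ]
TURN y units -0.00 | SHIFT units x 0.07 y(down) -0.35 z 0.19 j [-0.54  0.67  0.02  1.79 -0.01  0.68 -1.99]
```

```bash
python3 -m jog '[0,-0.9,0,0,0,0,0, 0,-0.9,0,0,0,0,0, 0,-0.9,0,0,-0.3,0,50, 0,-0.9,0,0,-0.3,0,50, 0,-0.9,0,0,-0.3,0,50, 0,0,0,0,0,0,50]'
python3 -m jog '[0.58,0,0.9,0,0,0,50, 0.58,0,0.9,0,0,0,50, 0.58,0,0.9,0,0,0,50, 0.58,0,0.9,0,0,0,50, 0.58,0,0.9,0,0,0,50, 0.58,0,0.9,0,0,0,50, 0.58,0,0.9,0,0,0,50, 0.58,0,0.9,0,0,0,50, 0.58,0,0.9,0,0,0,50, 0.58,0,0.9,0,0,0,50, 0.4,0,0.6,0,0,0,50, 0,0,0,0,0,0,50]'
python3 -m jog '[0,0,0,0,0,0,50]'
python3 - <<'E'
from h import *
plan(.442,-.0157,.073,-2.945)
tray=(.442,-.0157,-1.373)
shot("wrist","l0",None,1,[(fr(*tray,rect(-.008,.008,-.07,.07,.082)),(0,255,0))])
E
```

```text
time_s: 49.0
tool_pos: [0.553, 0.2664, 0.1958]
orientation: [-1.566, 0.003, -2.943]
wrist_force: [0.4, -0.1, 0.3]
gripper_width: 0.0498
time_s: 50.5
tool_pos: [0.4389, -0.0082, 0.1871]
orientation: [-1.566, -0.009, -2.951]
wrist_force: [-0.1, 0.6, 0.2]
gripper_width: 0.0502
time_s: 50.62
tool_pos: [0.4391, -0.0075, 0.1868]
orientation: [-1.566, -0.01, -2.951]
wrist_force: [-0.1, -0.3, 0.2]
gripper_width: 0.05
t 50.6 pos [ 0.4391 -0.0075  0.1868] yaw -2.951 F [-0.1 -0.3  0.2] w 0.0500 toolY [-0.009 -0.006 -1.   ]
TURN y units -0.05 | SHIFT units x -0.05 y(down) 4.55 z 0.34 j [-0.11  0.31  0.02  2.11 -0.    0.73 -1.47]
```

View pics/l0.png

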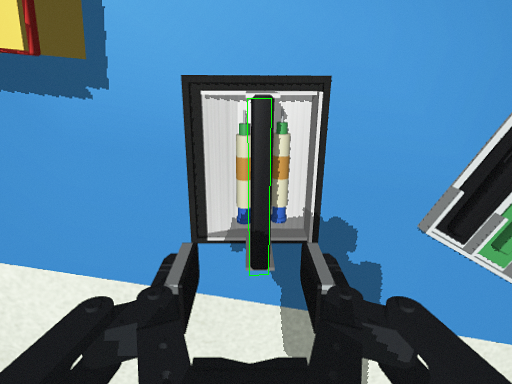

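```bash
python3 -m jog '[-0.05,0.4,0.17,0,0,0.09,50, 0,0.7,0.17,0,0,0,50, 0,0.8,0,0,0,0,50, 0,0.8,0,0,0,0,50, 0,0.8,0,0,0,0,50, 0,0.7,0,0,0,0,50, 0,0.3,0,0,0,0,50, 0,0,0,0,0,0,50]' 90
python3 - <<'E'
from h import *
plan(.442,-.0157,.073,-2.945)
E
```

```text
time_s: 51.68
tool_pos: [0.446, -0.0088, 0.0703]
orientation: [-1.568, 0.003, -2.941]
wrist_force: [-0.7, -0.8, -0.8]
gripper_width: 0.05
t 51.7 pos [ 0.446  -0.0088  0.0703] yaw -2.941 F [-0.7 -0.8 -0.8] w 0.0500 toolY [ 0.004 -0.002 -1.   ]
TURN y units 0.04 | SHIFT units x 0.21 y(down) -0.11 z 0.24 j [-0.09  0.52  0.01  2.23 -0.    0.39 -1.45]
```

```bash
python3 -m jog '[0.2,-0.1,0.25,0,0,0,50, 0,0,0,0,0,0,50, 0,0,0,0,0,0,10, 0,0,0,0,0,0,10, 0,0,0,0,0,0,10, 0,0,0,0,0,0,10, 0,0,0,0,0,0,10]' 90
python3 - <<'E'
from h import *
plan(.442,-.0157,.073,-2.945)
E
```

```text
time_s: 52.55
tool_pos: [0.4431, -0.0165, 0.0748]
orientation: [-1.568, 0.007, -2.941]
wrist_force: [0.2, -0.1, 1.6]
gripper_width: 0.0143
t 52.5 pos [ 0.4431 -0.0165  0.0748] yaw -2.941 F [ 0.2 -0.1  1.6] w 0.0143 toolY [ 0.007 -0.002 -1.   ]
TURN y units 0.03 | SHIFT units x 0.04 y(down) 0.07 z -0.04 j [-0.07  0.51  0.    2.23  0.    0.39 -1.44]
```

```bash
python3 -m jog '[0,-0.2,0,0,0,0,10, 0,-0.4,0,0,0,0,10, 0,-0.6,0,0,0,0,10, 0,-0.8,0,0,0,0,10, 0,-0.8,0,0,0,0,10, 0,-0.8,0,0,0,0,10, 0,-0.8,0,0,0,0,10, 0,-0.8,0,0,0,0,10, 0,-0.6,0,0,0,0,10, 0,-0.4,0,0,0,0,10, 0,0,0,0,0,0,10]'
python3 - <<'E'
from h import *
plan(.5684,.2629,.240,-2.941)
E
```

```text
time_s: 53.92
tool_pos: [0.4395, -0.016, 0.2394]
orientation: [-1.568, 0.006, -2.941]
wrist_force: [-0.1, 0.7, -2.4]
gripper_width: 0.014
t 53.9 pos [ 0.4395 -0.016   0.2394] yaw -2.941 F [-0.1  0.7 -2.4] w 0.0140 toolY [ 0.006 -0.001 -1.   ]
TURN y units 0.00 | SHIFT units x -7.27 y(down) -0.02 z -9.91 j [-0.08  0.24  0.02  2.04 -0.    0.86 -1.44]
```

```bash
python3 -m jog '[-0.15,0,-0.2,0,0,0,10, -0.3,0,-0.4,0,0,0,10, -0.45,0,-0.62,0,0,0,10, -0.55,0,-0.75,0,0,0,10, -0.55,0,-0.75,0,0,0,10, -0.55,0,-0.75,0,0,0,10, -0.55,0,-0.75,0,0,0,10, -0.55,0,-0.75,0,0,0,10, -0.55,0,-0.75,0,0,0,10, -0.55,0,-0.75,0,0,0,10, -0.55,0,-0.75,0,0,0,10, -0.55,0,-0.75,0,0,0,10]'
python3 -m jog '[-0.55,0,-0.75,0,0,0,10, -0.45,0,-0.6,0,0,0,10, -0.3,0,-0.4,0,-0.3,0,10, -0.1,0,-0.15,0,-0.6,0,10, 0,0,0,0,-0.9,0,10, 0,0,0,0,-0.9,0,10, 0,0,0,0,-0.9,0,10, 0,0,0,0,-0.9,0,10, 0,0,0,0,-0.9,0,10, 0,0,0,0,-0.9,0,10, 0,0,0,0,-0.9,0,10, 0,0,0,0,-0.9,0,10]'
python3 - <<'E'
from h import *
plan(.5684,.2629,.240,-1.471)
E
```

```text
time_s: 55.42
tool_pos: [0.5454, 0.2246, 0.2324]
orientation: [-1.57, -0.005, -2.938]
wrist_force: [-0.6, 1.1, -3.7]
gripper_width: 0.0143
time_s: 56.92
tool_pos: [0.5694, 0.2879, 0.2257]
orientation: [-1.58, -0.011, -2.047]
wrist_force: [-0.4, 0.6, -2.6]
gripper_width: 0.0145
t 56.9 pos [0.5694 0.2879 0.2257] yaw -2.047 F [-0.4  0.6 -2.6] w 0.0145 toolY [-0.013 -0.006 -1.   ]
TURN y units -5.50 | SHIFT units x 0.99 y(down) -0.57 z -0.14 j [-0.37  0.55 -0.28  1.55  0.16  1.07 -1.17]
```

```bash
python3 -m jog '[0,-0.1,0,0.1,-0.8,0,10, 0,-0.1,0,0,-0.8,0,10, 0,-0.1,0,0,-0.8,0,10, 0,0,0,0,-0.8,0,10, 0,0,0,0,-0.8,0,10, 0.1,0,0,0,-0.7,0,10, 0.3,0,0,0,-0.5,0,10, 0.3,0,0,0,-0.2,0,10, 0.1,0,0,0,0,0,10, 0,0,0,0,0,0,10]'
python3 - <<'E'
from h import *
plan(.5684,.2629,.212,-1.471)
s=monitor.sense();print(Rn.from_euler("xyz",s["orientation"]).as_matrix().round(3))
E
```

```text
time_s: 58.18
tool_pos: [0.5708, 0.268, 0.2303]
orientation: [-1.581, -0.012, -1.455]
wrist_force: [0.1, 0.2, -2.6]
gripper_width: 0.0143
t 58.2 pos [0.5708 0.268  0.2303] yaw -1.455 F [ 0.1  0.2 -2.6] w 0.0143 toolY [-0.008 -0.013 -1.   ]
TURN y units 0.15 | SHIFT units x 0.19 y(down) 0.73 z -0.11 j [-0.25  0.55 -0.43  1.56  0.26  1.09 -0.64]
[[ 0.115 -0.008  0.993]
 [-0.993 -0.013  0.115]
 [ 0.012 -1.    -0.01 ]]
```

```bash
python3 -m jog '[0.1,0.25,-0.06,0,0.1,0.1,10, 0.1,0.25,-0.05,0,0.05,0,10, 0,0.2,0,0,0,0,10, 0,0,0,0,0,0,10, 0,0,0,0.5,0,0,10, 0,0,0,0.6,0,0,10, 0,0,0,0.6,0,0,10, 0,0,0,0.6,0,0,10, 0,0,0,0.6,0,0,10, 0,0,0,0.5,0,0,10]'
python3 - <<'E'
from h import *
plan(.5684,.2629,.212,-1.471)
s=monitor.sense();print(Rn.from_euler("xyz",s["orientation"]).as_matrix().round(3))
E
```

```text
time_s: 59.42
tool_pos: [0.5684, 0.264, 0.2117]
orientation: [-1.215, 0.002, -1.472]
wrist_force: [0.8, -0.8, -3.4]
gripper_width: 0.0142
t 59.4 pos [0.5684 0.264  0.2117] yaw -1.472 F [ 0.8 -0.8 -3.4] w 0.0142 toolY [ 0.347  0.036 -0.937]
TURN y units -0.01 | SHIFT units x 0.04 y(down) -0.01 z -0.00 j [-0.41  0.41 -0.27  1.93  0.55  0.57 -0.98]
[[ 0.098  0.347  0.933]
 [-0.995  0.036  0.092]
 [-0.002 -0.937  0.349]]
```

```bash
python3 -m jog '[0,0,0,0.4,0,0,10, 0,0,0,0.4,0,0,10, 0,0,0,0.4,0,0,10, 0,0,0,0.4,0,0,10, 0,0,0,0.3,0,0,10, 0,0,0,0.3,0,0,10, 0,0,0,0.3,0,0,10, 0,0,0,0.3,0,0,10, 0,0,0,0.3,0,0,10, 0,0,0,0.3,0,0,10, 0,0,0,0,0,0,10, 0,0,0,0,0,0,10]'
python3 -m jog '[0,0,0,0,0,0,10, 0,0,0,0,0,0,10, 0,0,0,0,0,0,10, 0,0,0,0,0,0,10, 0,0,0,0,0,0,10, 0,0,0,0,0,0,10]'
python3 - <<'E'
from h import *
plan(.5684,.2629,.212,-1.471)
for n,c in (("scene",(220,40,400,220)),("top",(90,170,240,300))): shot(n,"m_"+n,c,3)
a=cv2.imread("pics/m_scene.png");b=cv2.imread("pics/m_top.png")
for n in("scene","top"):
    im=cv2.imread(f"pics/m_{n}_raw.png");H,S,V=cv2.split(cv2.cvtColor(im,cv2.COLOR_BGR2HSV))
    x0,y0,x1,y1={"scene":(240,70,340,200),"top":(100,180,235,290)}[n]
    m=((H>100)&(H<125)&(S>200)&(V<255));
    g=((H>50)&(H<85)&(S>90)&(V>40));t=((S<70)&(V>120))
    for nm,k in(("green",g),("cream",(S>20)&(S<110)&(V>130)&(H>15)&(H<35))):
        ys,xs=np.where(k[y0:y1,x0:x1]);print(n,nm,len(xs),(xs.mean()+x0,ys.mean()+y0) if len(xs) else "")
E
```

```text
time_s: 60.92
tool_pos: [0.5653, 0.2716, 0.2142]
orientation: [-0.848, 0.011, -1.462]
wrist_force: [0.7, -0.4, -2.5]
gripper_width: 0.0141
time_s: 61.68
tool_pos: [0.5658, 0.2717, 0.2147]
orientation: [-0.848, 0.011, -1.462]
wrist_force: [0.4, 0.5, -2.3]
gripper_width: 0.0146
t 61.7 pos [0.5658 0.2717 0.2147] yaw -1.462 F [ 0.4  0.5 -2.3] w 0.0146 toolY [ 0.657  0.08  -0.75 ]
TURN y units 0.08 | SHIFT units x 0.36 y(down) 0.11 z 0.07 j [-0.89  0.39  0.21  2.24  1.9   0.32 -2.43]
scene green 0 
scene cream 74 (np.float64(289.9054054054054), np.float64(111.41891891891892))
top green 0 
top cream 240 (np.float64(109.08333333333333), np.float64(218.025))
```

```bash
python3 -m jog '[0,0,0,-0.3,0,0,10, 0,0,0,-0.4,0,0,10, 0,0,0,-0.4,0,0,10, 0,0,0,-0.5,0,0,10, 0,0,0,-0.5,0,0,10, 0,0,0,-0.5,0,0,10, 0,0,0,-0.5,0,0,10]'
python3 -m jog '[0,0,0,-0.6,0,0,10, 0,0,0,-0.6,0,0,10, 0,0,0,-0.6,0,0,10, 0,0,0,-0.6,0,0,10, 0,0,0,-0.6,0,0,10, 0,0,0,-0.4,0,0,10, 0,0,0,0,0,0,10]'
python3 - <<'E'
from h import *
plan(.5684,.2629,.24,-1.471)
E
```

```text
time_s: 62.65
tool_pos: [0.5641, 0.2697, 0.2133]
orientation: [-1.165, 0.004, -1.463]
wrist_force: [0.5, -1.4, -2.8]
gripper_width: 0.0145
time_s: 63.52
tool_pos: [0.564, 0.2656, 0.2125]
orientation: [-1.539, 0.001, -1.468]
wrist_force: [-0.0, -0.0, -3.3]
gripper_width: 0.0141
t 63.5 pos [0.564  0.2656 0.2125] yaw -1.468 F [-0.  -0.  -3.3] w 0.0141 toolY [ 0.032  0.004 -0.999]
TURN y units 0.03 | SHIFT units x 0.12 y(down) -1.10 z 0.17 j [-0.28  0.53 -0.38  1.65  0.24  0.98 -0.64]
```

```bash
python3 -m jog '[0,-0.5,0,-0.15,0,0,10, 0,-0.6,0,-0.15,0,0,10, 0.4,-0.2,-0.2,0,0,0,10, 0.8,0,-0.45,0,0,0,10, 0.85,0,-0.47,0,0,0,10, 0.85,0,-0.47,0,0,0,10, 0.85,0,-0.47,0,0,0,10, 0.85,0,-0.47,0,0,0,10, 0.85,0,-0.47,0,0,0,10, 0.85,0,-0.47,0,0,0,10, 0.85,0,-0.47,0,0,0,10, 0.85,0,-0.47,0,0,0,10]'
python3 -m jog '[0.85,0,-0.47,0,0,0,10, 0.7,0,-0.4,0,0,0,10, 0.4,0,-0.2,0,0,0,10, 0,0,0,0,0,0,10]'
python3 - <<'E'
from h import *
plan(.4425,-.0145,.24,-2.943)
a,P=shot("wrist","n_wrist");b,_=shot("top","n_top");c,_=shot("scene","n_scene",(170,60,350,240),1)
x=cv2.resize(a,(400,300));y=cv2.resize(b[170:305,90:270],(400,300),interpolation=2);z=cv2.resize(c[70:190,200:360],(400,300),interpolation=2);w=cv2.resize(b[190:340,170:370],(400,300),interpolation=2)
cv2.imwrite("pics/n.png",np.vstack([np.hstack([x,y]),np.hstack([z,w])]))
E
```

```text
time_s: 65.03
tool_pos: [0.463, 0.0414, 0.2428]
orientation: [-1.567, -0.009, -1.468]
wrist_force: [0.6, -0.5, -2.6]
gripper_width: 0.0148
time_s: 65.53
tool_pos: [0.4365, -0.0153, 0.2425]
orientation: [-1.566, -0.013, -1.472]
wrist_force: [-0.1, -0.8, -2.5]
gripper_width: 0.0141
t 65.5 pos [ 0.4365 -0.0153  0.2425] yaw -1.472 F [-0.1 -0.8 -2.5] w 0.0141 toolY [ 0.006 -0.013 -1.   ]
TURN y units 14.05 | SHIFT units x -0.24 y(down) 0.10 z 0.02 j [ 0.21  0.24 -0.37  2.03  0.13  0.88 -0.13]
```

View pics/n.png

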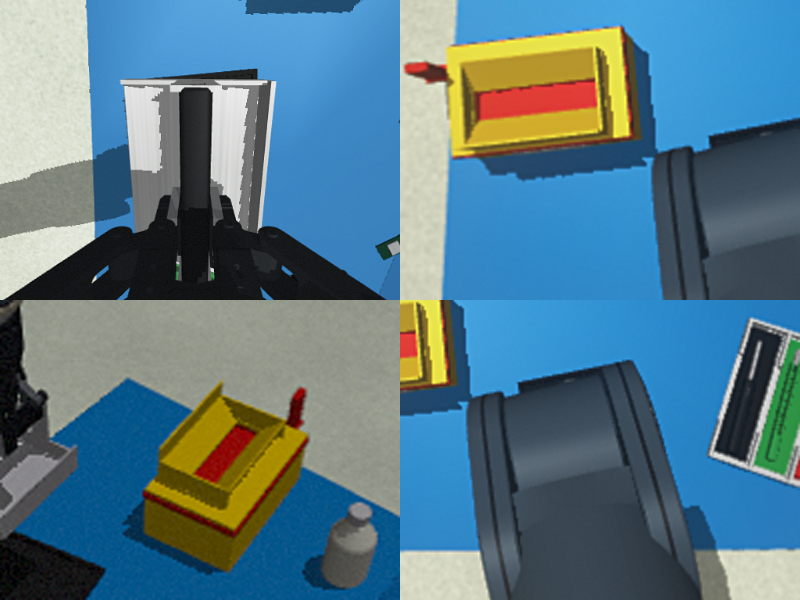

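Run:
```python
from h import *
P=pose("wrist")
print("lanes",proj("wrist",[(.476,-.304,.006),(.39,-.275,.006),(.494,-.252,.006),(.458,-.357,.006)],P).round())
a=cv2.imread("pics/n_wrist_raw.png");H,S,V=cv2.split(cv2.cvtColor(a,cv2.COLOR_BGR2HSV))
m=(H>45)&(H<85)&(S>90)&(V>40);ys,xs=np.where(m[300:,180:320]);
k,l,st,ce=cv2.connectedComponentsWithStats(m.astype(np.uint8));print(st[1:][st[1:,4]>5])
for z in (.006,.19): print(z,back("wrist",[[230,345],[270,345]],z,P).round(3))
m=(H>10)&(H<20)&(S>150)&(V>90);print("orange",m.sum())
print(a[335:360:4,224:240:4].tolist())
```

```text
lanes [[255. 356.]
 [196. 335.]
 [272. 328.]
 [239. 383.]]
[[482 302  30  30 286]
 [224 337   5  22  78]
 [270 349   5  10  43]]
0.006 [[ 0.439 -0.288  0.006]
 [ 0.495 -0.282  0.006]]
0.19 [[ 0.433 -0.107  0.19 ]
 [ 0.461 -0.104  0.19 ]]
orange 0
[[[34, 35, 32], [135, 136, 131], [46, 44, 42], [15, 12, 10]], [[13, 8, 14], [82, 145, 69], [42, 42, 41], [19, 17, 17]], [[16, 13, 13], [56, 80, 49], [47, 47, 46], [22, 21, 21]], [[20, 13, 15], [67, 89, 60], [43, 44, 44], [14, 17, 16]], [[24, 27, 17], [84, 111, 77], [45, 46, 45], [18, 14, 13]], [[30, 43, 26], [87, 98, 83], [62, 62, 62], [22, 20, 18]], [[18, 14, 14], [31, 28, 30], [46, 46, 45], [9, 5, 8]]]
```

```bash
python3 -m jog '[0,0,0,0,0.5,0,10, 0,0,0,0,0.9,0,10, 0,0,0,0,0.9,0,10, 0,0,0,0,0.9,0,10, 0,0,0,0,0.9,0,10, 0,0,0,0,0.9,0,10, 0,0,0,0,0.9,0,10, 0,0,0,0,0.9,0,10, 0,0,0,0,0.9,0,10, 0,0,0,0,0.9,0,10, 0,0,0,0,0.9,0,10, 0,0,0,0,0.9,0,10]'
python3 -m jog '[0,0,0,0,0.9,0,10, 0,0,0,0,0.9,0,10, 0,0,0,0,0.9,0,10, 0,0,0,0,0.9,0,10, 0,0,0,0,0.7,0,10, 0,0,0,0,0,0,10, 0,0,0,0,0,0,10]'
python3 - <<'E'
from h import *
plan(.4432,-.016,.0748,-2.941)
s=monitor.sense();print(Rn.from_euler("xyz",s["orientation"]).as_matrix().round(3))
E
```

```text
time_s: 67.18
tool_pos: [0.4421, -0.0023, 0.2415]
orientation: [-1.56, 0.004, -2.576]
wrist_force: [0.3, 0.8, -2.5]
gripper_width: 0.0146
time_s: 68.05
tool_pos: [0.4445, 0.0042, 0.2408]
orientation: [-1.564, 0.009, -3.03]
wrist_force: [-1.0, 0.1, -2.7]
gripper_width: 0.0145
t 68.0 pos [0.4445 0.0042 0.2408] yaw -3.030 F [-1.   0.1 -2.7] w 0.0145 toolY [ 0.01  -0.006 -1.   ]
TURN y units -0.85 | SHIFT units x 0.21 y(down) 6.64 z 0.78 j [-0.06  0.24 -0.07  2.03  0.03  0.86 -1.61]
[[-0.994  0.01   0.112]
 [-0.112 -0.006 -0.994]
 [-0.009 -1.     0.007]]
```

```bash
python3 -m jog '[0.1,0,0.26,0,-0.43,0,10, 0.1,0.3,0.26,-0.05,-0.4,-0.08,10, 0,0.6,0.26,0,0,0,10, 0,0.8,0,0,0,0,10, 0,0.8,0,0,0,0,10, 0,0.8,0,0,0,0,10, 0,0.8,0,0,0,0,10, 0,0.4,0,0,0,0,10, 0,0,0,0,0,0,10]'
python3 - <<'E'
from h import *
plan(.4432,-.016,.0748,-2.941)
E
```

```text
time_s: 69.18
tool_pos: [0.4454, -0.0146, 0.1258]
orientation: [-1.569, 0.004, -2.925]
wrist_force: [-0.1, -0.4, -2.0]
gripper_width: 0.0143
t 69.2 pos [ 0.4454 -0.0146  0.1258] yaw -2.925 F [-0.1 -0.4 -2. ] w 0.0143 toolY [ 0.004 -0.    -1.   ]
TURN y units 0.15 | SHIFT units x 0.10 y(down) 2.04 z 0.04 j [-0.02  0.42 -0.07  2.17  0.06  0.55 -1.49]
```

```bash
python3 -m jog '[0.1,0.4,0.05,0,0.15,0,10, 0,0.4,0,0,0,0,10, 0,0.4,0,0,0,0,10, 0,0.3,0,0,0,0,10, 0,0.2,0,0,0,0,10, 0,0.1,0,0,0,0,10, 0,0,0,0,0,0,10]'
python3 - <<'E'
from h import *
plan(.4432,-.016,.0748,-2.941)
E
```

```text
time_s: 70.05
tool_pos: [0.4445, -0.0164, 0.0788]
orientation: [-1.569, 0.007, -2.942]
wrist_force: [-0.4, -0.3, -2.0]
gripper_width: 0.0145
t 70.0 pos [ 0.4445 -0.0164  0.0788] yaw -2.942 F [-0.4 -0.3 -2. ] w 0.0145 toolY [ 0.007 -0.    -1.   ]
TURN y units -0.01 | SHIFT units x 0.05 y(down) 0.16 z -0.03 j [-0.03  0.5  -0.06  2.22  0.07  0.41 -1.52]
```

```bash
python3 -m jog '[0,0.1,0,0,0,0,10, 0,0.06,0,0,0,0,10, 0,0,0,0,0,0,10, 0,0,0,0,0,0,36, 0,0,0,0,0,0,36, 0,0,0,0,0,0,36, 0,-0.4,0,0,0,0,36, 0,-0.8,0,0,0,0,45, 0,-0.8,0,0,0,0,45, 0,-0.8,0,0,0,0,45, 0,-0.8,0,0,0,0,45, 0,-0.8,0,0,0,0,45]'
python3 -m jog '[0,0,0,0,0,0,45]'
python3 - <<'E'
from h import *
plan(.586,.3905,.22,-1.47)
a,P=shot("wrist","o0");seg(a,P,"wrist","black",.082,300)
E
```

```text
time_s: 71.55
tool_pos: [0.4434, -0.0164, 0.1912]
orientation: [-1.569, 0.008, -2.942]
wrist_force: [-0.2, -0.3, 0.4]
gripper_width: 0.0451
time_s: 71.68
tool_pos: [0.4441, -0.0164, 0.1929]
orientation: [-1.569, 0.011, -2.942]
wrist_force: [-0.6, -0.4, -0.3]
gripper_width: 0.045
t 71.7 pos [ 0.4441 -0.0164  0.1929] yaw -2.942 F [-0.6 -0.4 -0.3] w 0.0450 toolY [ 0.012  0.    -1.   ]
TURN y units -14.05 | SHIFT units x -15.62 y(down) -1.08 z 7.28 j [-0.01  0.3  -0.08  2.1   0.04  0.73 -1.48]
black [0, 83, 508, 301, 35894] ends [0.3549 0.1697] [ 0.4359 -0.2333] head -1.373 w 0.274
black [239, 101, 22, 169, 3351] ends [ 0.3812 -0.0309] [ 0.514  -0.0039] head 0.200 w 0.018
black [422, 116, 90, 134, 4603] ends [ 0.4354 -0.1712] [ 0.5335 -0.2037] head -0.320 w 0.038
```

```bash
python3 -m jog '[0,-0.5,0,0,-0.9,0,45, 0,-0.5,0,0,-0.9,0,45, 0,-0.2,0,0,-0.9,0,45, 0,0,0,0,-0.9,0,45, 0,0,0,0,-0.9,0,45, 0,0,0,0,-0.9,0,45, 0,0,0,0,-0.9,0,45, 0,0,0,0,-0.9,0,45, 0,0,0,0,-0.9,0,45, 0,0,0,0,-0.9,0,45, 0,0,0,0,-0.9,0,45, 0,0,0,0,-0.9,0,45]'
python3 -m jog '[0,0,0,0,-0.9,0,45, 0,0,0,0,-0.9,0,45, 0,0,0,0,-0.9,0,45, 0,0,0,0,-0.5,0,45, 0,0,0,0,0,0,45]'
python3 - <<'E'
from h import *
plan(.586,.3905,.22,-1.47)
E
```

```text
time_s: 73.22
tool_pos: [0.4371, -0.0165, 0.2145]
orientation: [-1.577, -0.001, -1.773]
wrist_force: [0.1, -0.1, -0.2]
gripper_width: 0.0449
time_s: 73.85
tool_pos: [0.4345, -0.0167, 0.2107]
orientation: [-1.584, 0.003, -1.426]
wrist_force: [0.1, 0.1, 0.2]
gripper_width: 0.0452
t 73.8 pos [ 0.4345 -0.0167  0.2107] yaw -1.426 F [0.1 0.1 0.2] w 0.0452 toolY [-0.014  0.001 -1.   ]
TURN y units 0.42 | SHIFT units x -15.59 y(down) -0.37 z 7.67 j [ 0.26  0.3  -0.42  2.07  0.16  0.82 -0.11]
```

```bash
python3 -m jog '[-0.9,0,0.45,0.12,0.2,0,45, -0.9,0,0.45,0,0.2,0,45, -0.9,0,0.44,0,0,0,45, -0.9,0,0.44,0,0,0,45, -0.9,0,0.44,0,0,0,45, -0.9,0,0.44,0,0,0,45, -0.9,0,0.44,0,0,0,45, -0.9,0,0.44,0,0,0,45, -0.9,0,0.44,0,0,0,45, -0.9,0,0.44,0,0,0,45, -0.9,0,0.44,0,0,0,45, -0.9,0,0.44,0,0,0,45]'
python3 -m jog '[-0.9,0,0.44,0,0,0,45, -0.9,0,0.44,0,0,0,45, -0.9,0,0.44,0,0,0,45, -0.9,0,0.44,0,0,0,45, -0.3,0,0.15,0,0,0,45, 0,0,0,0,0,0,45, 0,0,0,0,0,0,45]'
python3 - <<'E'
from h import *
plan(.586,.3905,.113,-1.47)
a,P=shot("wrist","p0");seg(a,P,"wrist","red",.13,100)
a,P=shot("top","p1");seg(a,P,"top","red",.13,15)
E
```

```text
time_s: 75.35
tool_pos: [0.5399, 0.2704, 0.2038]
orientation: [-1.583, 0.0, -1.492]
wrist_force: [0.2, 0.3, 0.0]
gripper_width: 0.045
time_s: 76.22
tool_pos: [0.5792, 0.374, 0.1978]
orientation: [-1.589, -0.004, -1.498]
wrist_force: [0.6, 0.2, 0.5]
gripper_width: 0.0452
t 76.2 pos [0.5792 0.374  0.1978] yaw -1.498 F [0.6 0.2 0.5] w 0.0452 toolY [-0.018 -0.005 -1.   ]
TURN y units -0.27 | SHIFT units x -0.63 y(down) 3.39 z 0.34 j [-0.42  0.67 -0.39  1.43  0.26  1.11 -0.78]
red [137, 156, 166, 86, 1823] ends [0.5115 0.4028] [0.6163 0.382 ] head -0.197 w 0.050
red [196, 248, 40, 113, 3516] ends [0.5536 0.3474] [0.5622 0.2508] head -1.482 w 0.029
red [391, 140, 5, 5, 20] ends [ 0.7215 -0.3581] [ 0.732  -0.3589] head -0.071 w 0.010
red [92, 198, 11, 5, 44] ends [0.5855 0.3759] [0.5858 0.4014] head 1.561 w 0.010
red [124, 206, 55, 18, 658] ends [0.5411 0.3181] [0.5554 0.1847] head -1.464 w 0.031
red [367, 216, 33, 68, 878] ends [ 0.3831 -0.2896] [ 0.5343 -0.3419] head -0.333 w 0.038
```

```bash
python3 -m jog '[-0.35,0,0.17,0.18,-0.27,0,45, -0.28,0.5,0.17,0,0,0,45, 0,0.6,0,0,0,0,45, 0,0.6,0,0,0,0,45, 0,0.6,0,0,0,0,45, 0,0.6,0,0,0,0,45, 0,0.4,0,0,0,0,45, 0,0,0,0,0,0,45, 0,0,0,0,0,0,45]' 50
python3 - <<'E'
from h import *
plan(.586,.3905,.112,-1.47)
E
```

```text
time_s: 77.45
tool_pos: [0.5868, 0.3895, 0.1084]
orientation: [-1.571, -0.005, -1.469]
wrist_force: [-0.9, 0.1, -0.1]
gripper_width: 0.0452
t 77.5 pos [0.5868 0.3895 0.1084] yaw -1.469 F [-0.9  0.1 -0.1] w 0.0452 toolY [ 0.001 -0.005 -1.   ]
TURN y units 0.01 | SHIFT units x -0.04 y(down) -0.14 z -0.03 j [-0.45  0.76 -0.37  1.49  0.32  0.95 -0.81]
```

```bash
python3 -m jog '[0,-0.1,0,0,0,0,5, 0,0,0,0,0,0,5, 0,0,0,0,0,0,5, 0,0,0,0,0,0,5, 0,0,-0.3,0,0,0,5, 0,0,-0.3,0,0,0,5, 0,0,-0.3,0,0,0,5, 0,0,-0.3,0,0,0,5, 0,0,-0.3,0,0,0,5, 0,0,-0.3,0,0,0,5, 0,0,0,0,0,0,5]'
python3 - <<'E'
from h import *
plan(.5495,.3864,.112,-1.47)
E
```

```text
time_s: 78.82
tool_pos: [0.5408, 0.385, 0.1126]
orientation: [-1.565, -0.003, -1.469]
wrist_force: [6.4, 1.0, -4.5]
gripper_width: 0.0114
t 78.8 pos [0.5408 0.385  0.1126] yaw -1.469 F [ 6.4  1.  -4.5] w 0.0114 toolY [ 0.006 -0.003 -1.   ]
TURN y units 0.01 | SHIFT units x -0.02 y(down) 0.02 z 0.35 j [-0.47  0.71 -0.37  1.62  0.32  0.88 -0.87]
```

```bash
python3 -m jog '[0,0,-0.25,0,0,0,5, 0,0,-0.25,0,0,0,5, 0,0,0,0,0,0,5]'
python3 -m jog '[0,0,0,0,0,0,45, 0,0,0,0,0,0,45, 0,0,0,0,0,0,45, 0,-0.5,0,0,0,0,45, 0,-0.9,0,0,0,0,45, 0,-0.9,0,0,0,0,45, 0,-0.9,0,0,0,0,45, 0,-0.9,0,0,0,0,45, 0,0,0,0,0,0,45]'
python3 - <<'E'
from h import *
plan(.5495,.3864,.112,-1.47)
a,P=shot("top","q0");seg(a,P,"top","red",.13,15)
a,P=shot("wrist","q1");seg(a,P,"wrist","red",.13,100)
E
```

```text
time_s: 79.2
tool_pos: [0.5411, 0.385, 0.1127]
orientation: [-1.544, 0.004, -1.474]
wrist_force: [-1.1, 2.9, -1.8]
gripper_width: 0.0113
time_s: 80.32
tool_pos: [0.5359, 0.3853, 0.2238]
orientation: [-1.543, 0.006, -1.473]
wrist_force: [-1.1, 0.7, -0.3]
gripper_width: 0.0449
t 80.3 pos [0.5359 0.3853 0.2238] yaw -1.473 F [-1.1  0.7 -0.3] w 0.0449 toolY [ 0.027  0.009 -1.   ]
TURN y units -0.03 | SHIFT units x 0.01 y(down) 4.47 z 0.54 j [-0.46  0.58 -0.4   1.53  0.26  1.06 -0.83]
red [391, 140, 5, 5, 20] ends [ 0.7215 -0.3581] [ 0.732  -0.3589] head -0.071 w 0.010
red [124, 206, 55, 18, 655] ends [0.5417 0.3179] [0.5553 0.1847] head -1.469 w 0.031
red [93, 216, 11, 5, 43] ends [0.5402 0.3708] [0.5404 0.396 ] head 1.563 w 0.010
red [367, 216, 33, 68, 878] ends [ 0.3831 -0.2896] [ 0.5343 -0.3419] head -0.333 w 0.038
red [246, 169, 91, 52, 1031] ends [0.534  0.3894] [0.5976 0.4019] head 0.195 w 0.038
red [187, 171, 58, 34, 368] ends [0.4926 0.3909] [0.5334 0.3961] head 0.128 w 0.023
red [234, 250, 36, 114, 3832] ends [0.5433 0.3465] [0.5541 0.2389] head -1.471 w 0.030
```

```bash
cat > lanes.py <<'E'
from h import *
import sys
def rep(n,im,P):
    for nm,cx,cy in (("black",.494,-.252),("green",.476,-.304),("red",.457,-.3585),("yellow",.438,-.411)):
        gx=np.arange(-.09,.0901,.0075);gy=np.arange(.021,-.0211,-.003)
        X=np.array([(x,y,.012) for y in gy for x in gx])
        W=fr(cx,cy,-.33,X);p=proj(n,W,P).astype(np.float32)
        v=cv2.remap(im,p[:,0].reshape(len(gy),-1),p[:,1].reshape(len(gy),-1),cv2.INTER_LINEAR).astype(int)
        print(nm,"rows y +21..-21, cols x -90..90; value V")
        g=v.max(2) if nm in("black","green") else v[:,:,2]
        for r in g: print(" ".join("%3d"%q for q in r))
if __name__=="__main__":
    n=sys.argv[1];P=pose(n);im=cv2.imread(sys.argv[2]);rep(n,im,P)
E
python3 lanes.py top pics/q0_raw.png
python3 - <<'E'
from h import *
P=pose("top")
a=cv2.imread("pics/p1_raw.png");b=cv2.imread("pics/q0_raw.png")
d=cv2.absdiff(a,b).max(2)[195:305,300:440];print("organiser diff",(d>40).sum())
seg(b,P,"top","green",.012,15);seg(b,P,"top","yellow",.012,15);seg(b,P,"top","black",.08,80)
E
```

```text
black rows y +21..-21, cols x -90..90; value V
155  43  46  50  50  47  42  45  55  46  51  48  55  53  48  50  54  61  50  54  59  60  61  55  69
150  42  44  43  43  43  44  42  41  41  41  42  40  40  41  41  40  39  39  41  39  39  39  39  40
140  45  47  47  46  46  46  46  45  45  45  45  43  44  44  44  44  43  43  43  42  42  43  43  43
158  46  47  46  45  45  44  44  42  41  42  41  39  40  39  42  42  41  41  40  39  42  43  42  46
143  42  40  40  39  39  38  37  39  38  39  37  40  40  39  49  52  56  59  67  67  81  61  44  43
132  39  40  42  43  43  45  45  46  46  46  48  51  50  47 101 129 125 134 153 156 161 106  42  44
147  42  51  53  51  50  52  53  51  51  51  50  58  60  46 137 168 133 144 145 116 118  88  42  46
138  42  50  49  49  48  47  47  46  45  44  44  50  54  41  60  61  62  60  48  45  49  46  43  43
130  39  45  43  43  43  42  42  40  40  38  39  39  39  38  39  38  40  39  37  39  40  41  43  51
124  39  41  39  40  40  39  40  38  37  37  36  38  37  39  41  42  41  42  41  42  42  43  42  48
124  40  41  40  42  42  41  43  42  41  41  39  42  
[... 5477 characters left out ...]
 116, 24, 24, 134] ends [ 0.7595 -0.2005] [ 0.8129 -0.1566] head 0.688 w 0.029
black [343, 139, 62, 47, 1209] ends [ 0.6725 -0.2491] [ 0.7072 -0.3982] head -1.342 w 0.097
black [0, 179, 84, 205, 10949] ends [0.1353 0.5268] [0.6518 0.5682] head 0.080 w 0.211
black [39, 181, 46, 67, 1391] ends [0.4676 0.5112] [0.6383 0.4815] head -0.172 w 0.117
black [328, 204, 33, 66, 941] ends [ 0.4136 -0.2074] [ 0.5725 -0.2634] head -0.339 w 0.040
black [230, 223, 57, 67, 965] ends [ 0.3702 -0.0266] [0.5186 0.002 ] head 0.190 w 0.120
black [378, 224, 12, 12, 94] ends [ 0.4939 -0.3334] [ 0.5216 -0.3444] head -0.379 w 0.023
black [213, 380, 84, 4, 156] ends [ 0.1413 -0.1034] [0.1414 0.0993] head 1.570 w 0.007
```

Run:
```python
from h import *
P=pose("top")
def inlane(c,W):
    L={"black":(.4951,-.2515),"green":(.4776,-.3043),"red":(.459,-.357),"yellow":(.4401,-.4095)}[c]
    d=W[:,:2]-L;return np.c_[d[:,0]*np.cos(-.33)+d[:,1]*np.sin(-.33),-d[:,0]*np.sin(-.33)+d[:,1]*np.cos(-.33)]*1000
for f in ("f2","k1","n_top","p1","q0"):
    im=cv2.imread(f"pics/{f}_raw.png");V=im.max(2);V2=V[215:250,365:410]
    # brush head dark in red lane
    k,l,st,ce=cv2.connectedComponentsWithStats((V2<60).astype(np.uint8))
    for i in range(1,k):
        if 30<st[i][4]<200:
            ys,xs=np.where(l==i);r=cv2.minAreaRect(np.c_[xs+365,ys+215].astype(np.float32))
            print(f,"head",np.round(inlane("red",back("top",cv2.boxPoints(r),.012,P))).tolist())
im=cv2.imread("pics/q0_raw.png")
for c in("red",):
    gx=[-60,-40,-20,0,10];
    for x in gx:
        ys=np.arange(30,-31,-2);W=fr(.459,-.357,-.33,[(x/1000,y/1000,.016) for y in ys]);p=proj("top",W,P).astype(np.float32)
        print(x,[tuple(int(t) for t in q[0]) [1:] for q in cv2.remap(im,p[:,:1],p[:,1:],1)])
```

```text
f2 head [[43.0, 13.0], [72.0, 13.0], [73.0, -12.0], [44.0, -11.0]]
k1 head [[37.0, 23.0], [67.0, 22.0], [67.0, -1.0], [37.0, 0.0]]
n_top head [[36.0, 24.0], [68.0, 23.0], [68.0, -2.0], [36.0, -1.0]]
p1 head [[36.0, 24.0], [68.0, 23.0], [68.0, -2.0], [36.0, -1.0]]
q0 head [[36.0, 24.0], [68.0, 23.0], [68.0, -2.0], [36.0, -1.0]]
-60 [(120, 120), (128, 127), (161, 160), (155, 165), (89, 156), (40, 167), (36, 200), (40, 200), (40, 198), (39, 194), (38, 190), (38, 187), (38, 187), (39, 193), (39, 196), (39, 196), (39, 195), (39, 194), (39, 195), (39, 195), (39, 195), (38, 194), (37, 194), (35, 194), (43, 195), (91, 194), (139, 181), (150, 148), (113, 109), (126, 123), (170, 170)]
-40 [(203, 203), (199, 200), (176, 180), (108, 131), (49, 122), (27, 152), (37, 199), (40, 203), (40, 201), (38, 197), (37, 194), (36, 182), (35, 174), (36, 177), (38, 190), (39, 195), (38, 195), (38, 194), (38, 194), (38, 194), (38, 194), (38, 195), (36, 195), (33, 194), (39, 194), (87, 193), (149, 193), (198, 197), (202, 196), (194, 193), (177, 186)]
-20 [(202, 202), (195, 195), (167, 168), (84, 106), (40, 102)
[... 298 characters left out ...]
03, 202), (200, 202), (184, 193), (119, 149), (56, 117), (25, 129), (32, 181), (38, 199), (40, 203), (38, 199), (38, 197), (38, 192), (36, 184), (35, 173), (36, 182), (37, 194), (38, 195), (38, 195), (38, 195), (38, 195), (37, 194), (37, 194), (36, 195), (32, 194), (37, 192), (72, 190), (139, 187), (188, 193), (201, 195), (194, 191), (174, 181)]
10 [(201, 197), (197, 197), (177, 182), (93, 131), (38, 107), (20, 120), (29, 172), (35, 197), (38, 204), (36, 200), (35, 199), (35, 194), (34, 186), (33, 180), (34, 186), (36, 195), (37, 196), (37, 195), (37, 194), (38, 194), (37, 194), (37, 194), (36, 195), (33, 195), (37, 194), (72, 192), (145, 191), (187, 194), (202, 196), (196, 194), (179, 187)]
```

Run:
```python
from h import *
P=pose("top")
def edges(im,z,xs,ys):
    prof=[]
    for y in ys:
        W=fr(.4433,-.0124,-1.373,[(x,y,z) for x in xs]);p=proj("top",W,P).astype(np.float32)
        prof.append(cv2.remap(im,p[:,:1],p[:,1:],1)[:,0].max(1).astype(int))
    return np.mean(prof,0)
xs=np.arange(-.075,.0751,.0025)
for f in("g0","q0"):
    im=cv2.imread(f"pics/{f}_raw.png")
    g=edges(im,.082,xs,np.arange(-.05,.051,.01));b=edges(im,.009,xs,np.arange(-.05,.051,.01))
    m=np.abs(xs)<.03;w=np.clip(130-g,0,None)*m;print(f,"bar own x mm",(w*xs).sum()/w.sum()*1000,g[m].round().tolist())
    print(" rim profile",[(round(x*1000,1),int(v)) for x,v in zip(xs,b) if abs(x)>.045])
    ys=np.arange(-.09,.0901,.0025);pr=[]
    for x in (-.004,0,.004,):
        W=fr(.4433,-.0124,-1.373,[(x+.004,y,.082) for y in ys]);p=proj("top",W,P).astype(np.float32);pr.append(cv2.remap(im,p[:,:1],p[:,1:],1)[:,0].max(1).astype(int))
    q=np.mean(pr,0);print(" bar along",[(round(y*1000,1),int(v)) for y,v in zip(ys,q) if abs(y)>.055])
```

```text
g0 bar own x mm 4.756780402449768 [186.0, 186.0, 184.0, 187.0, 188.0, 173.0, 175.0, 195.0, 206.0, 181.0, 103.0, 59.0, 60.0, 59.0, 56.0, 53.0, 67.0, 113.0, 107.0, 102.0, 156.0, 196.0, 177.0, 155.0]
 rim profile [(np.float64(-75.0), 214), (np.float64(-72.5), 216), (np.float64(-70.0), 219), (np.float64(-67.5), 177), (np.float64(-65.0), 81), (np.float64(-62.5), 47), (np.float64(-60.0), 47), (np.float64(-57.5), 51), (np.float64(-55.0), 50), (np.float64(-52.5), 49), (np.float64(-50.0), 76), (np.float64(-47.5), 154), (np.float64(45.0), 222), (np.float64(47.5), 221), (np.float64(50.0), 190), (np.float64(52.5), 180), (np.float64(55.0), 151), (np.float64(57.5), 64), (np.float64(60.0), 43), (np.float64(62.5), 44), (np.float64(65.0), 68), (np.float64(67.5), 148), (np.float64(70.0), 213), (np.float64(72.5), 212), (np.float64(75.0), 210)]
 bar along [(np.float64(-90.0), 207), (np.float64(-87.5), 208), (np.float64(-85.0), 189), (np.float64(-82.5), 158), (np.float64(-80.0), 145), (np.float64(-77.5), 128), (np.float64(-75.0), 82), (np.float64(-72.5), 47), (np.float64(-70.0), 69), (np.float64(-67.5), 
[... 1338 characters left out ...]
196), (np.float64(-87.5), 196), (np.float64(-85.0), 197), (np.float64(-82.5), 186), (np.float64(-80.0), 166), (np.float64(-77.5), 147), (np.float64(-75.0), 85), (np.float64(-72.5), 43), (np.float64(-70.0), 41), (np.float64(-67.5), 66), (np.float64(-65.0), 61), (np.float64(-62.5), 51), (np.float64(-60.0), 50), (np.float64(-57.5), 50), (np.float64(55.0), 55), (np.float64(57.5), 56), (np.float64(60.0), 58), (np.float64(62.5), 59), (np.float64(65.0), 57), (np.float64(67.5), 57), (np.float64(70.0), 70), (np.float64(72.5), 93), (np.float64(75.0), 57), (np.float64(77.5), 91), (np.float64(80.0), 192), (np.float64(82.5), 211), (np.float64(85.0), 208), (np.float64(87.5), 207), (np.float64(90.0), 207)]
```

Run:
```python
from h import *
s=monitor.sense();print(s["time_s"],s["tool_pos"],s["wrist_force"].round(1))
print(arm.close_job())
```

```text
80.425 [0.53530724 0.38441884 0.22144321] [-0.1  0.2 -1.1]
the job is handed in; nothing more can be done
None
```

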